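Tip a plaster mould out of its drying tray and stand it on the rack

TASK

The plaster mould with the round fluted hollow is ready to leave the drying tray. Press down on its left end (seen from the robot), where the tray is cut away beneath, so that it rocks up out of its tight pocket; take it by the raised edge and stand it on the leaning rack in the gap between the two small moulds, midway and square, resting on the ledge and against the slats with its hollow facing out. Plaster chips: set it down without a knock, and leave the other moulds, the clay finials and the sponge where they are.

Things in the scene. Friction and masses are not known exactly. Their poses are not given: they have to be found in the camera images.
- tray: fixed plywood drying tray, 151 long (x) x 254 wide (y) x 70 high, two equal pockets along y. Origin: underside, midway between the pockets, under the middle of the moulds' length; x points to its left end (robot's left, give or take 25 degrees), z up. Rim 70 high at the left end and the sides, right end wall only 62. Gaps round a mould: 3 mm at sides and right end, 12 at the left end
- pocket0 (a point): centre of the pocket on the tray's +y side (tray x 0, y +62, z 50), on its level floor 50 above the table. The pocket is 125 x 106. The floor carries a mould from the right end to a rubber rocking edge 5 past this point (tray x +5); from there a rubber-faced bottom falls away at 55 degrees towards the left end, to a square stop 53 down the slope
- pocket1 (a point): the same for the other pocket (tray x 0, y -62, z 50). In either pocket a mould pressed 12 to 16 mm down on the left 25 mm of its top (a few N) rocks over the edge, going over by itself beyond about 30 degrees, and stays lying on the slope: tipped 53 to 55 degrees, its right edge raised to about 100 above the table, both faces of its upper 35 mm free
- cap_mould: the mould to move: off-white plaster slab 110 long (x) x 100 wide (y) x 20 thick, about 0.26 kg, with a round fluted hollow 54 across and 9 deep in the middle of its top, flat margins of 28 at both ends. It lies in either pocket of the tray, top flush with the rim. Origin: centre of the underside; z out of the hollow's face, x to the left end, the one to press
- leaf_mould: same slab but with a long narrow hollow (64 x 30) in the other pocket; it stays there. Origin: centre of the underside
- rack: fixed wooden leaning rack, 340 wide (y) x 150 deep. Origin on the table under the line where ledge and slats meet, mid-width; the line runs along y at height 30. The slats rise from it leaning 25 degrees from vertical towards -x (robot's right), up to 69 along the slope; the ledge stands square to them, rising 25 degrees from level towards +x, 40 deep. It is open to +x, facing the tray
- bay (a point): on the rack, where the centre of the mould's underside must come: in the plane of the slats, midway across the gap, 55 up the slope from the ledge (rack frame: x -23.2, y 0, z 79.8). The gap between the small moulds is about 155 wide. The mould stands on its x end, leaning its top edge to the right; its upper 40 stick out above the slats, free on both faces
- small_mould_a: small plaster mould 100 x 80 x 20 with a narrow hollow, leaning on the rack on the rack's +y side of the gap (nearer the robot); stays. Origin: centre of its back face
- small_mould_b: the same on the rack's -y side of the gap, farther from the robot; stays
- finial_a: grey clay mushroom-shaped finial, 80 across the foot, 82 high, on the table; stays. Origin: underside centre
- finial_b: another such finial; stays
- sponge: block of sponge 95 x 60 x 32 lying on the table to the left of the tray; stays. Origin: underside centre
There are look-alikes about, which are no part of the job. Leave any pink or purple look-alike of the cap_mould alone.

How it is judged:
By the outcome, as a careful person would: the job done as asked, in the order asked, and still so for the second after the job is handed in, with the robot touching nothing.
It also fails if it takes over 50 s, if anything falls off the work surface, if the arm or the gripper's body presses on something with over 40 N, if the wrist force passes 120 N, or if a joint passes its speed limit or range.

ROBOT

A 6-joint arm with a two-finger parallel gripper is mounted at the origin on the work surface. World frame = base frame: x ahead of the robot, y to its left, z up, the work surface at z = 0. Lengths are in m, angles in degrees, forces in N, time in s.
With the tool pointing down it reaches from about 0.275 to 0.975 m from the base axis. Payload 8.4 kg.
Tool frame: the origin (TCP) lies on the centre line of the jaws, within the pads' length; the fingertips stand 22 mm ahead of it and the grasp point (between the pads) lies 3 mm ahead of it; y points along the fingers, z is the direction in which the jaws open and shut, and the axes are right-handed (so a half turn about y gives the same grasp; the last joint's range is limited). The gripper opens to 92 mm and grips with 3 to 60 N. Pads are 20 mm wide; open, the fingers measure 128 mm over their backs; the gripper's body (75 mm by 189 mm) begins 69 mm behind the grasp point.
Start: joints at [-74.106, 20.225, 93.587, -0, 66.188, -0.138], TCP at [0.173, -0.601, 0.237] pointing down, gripper open.
Joint ranges: [-150.9, 150.9], [-52.94, 120.26], [3.33, 152.33], [-74.26, 254.26], [0, 154.13], [-172.89, 172.89]. Speed limits (degrees/s): [127.2, 127.2, 159.86, 180, 180, 180].

INTERFACE

Orientations are given as a 3x3 rotation matrix whose columns are the frame's x, y, z axes.
In Python, from cell import robot, optics, job gives the robot as it stands.
- The arm moves only by the tool drive_tool, never from a script. Its argument "motion" is a list of rows, each a list of 6 numbers: the shift along the tool's x, y, z in units of 30 mm (1.0 is 30 mm), then the turn, a rotation vector about the tool's x, y, z in units of 8 degrees (1.0 is 8 degrees). In form: [[dx, dy, dz, rx, ry, rz], ...]. A call has 1 to 20 rows; each row shifts and turns the pose as measured when the row begins, along the tool's axes as they then stand; what a row does not reach is not made up. A row lasts 1/10 s, in which the tool goes at most 50 mm and 8.59 degrees, less where a joint would pass 70% of its speed; a pose out of reach is approached as far as the arm can. A call is refused whole if a number of a shift passes 1 or a number of a turn 1, either way. A call with a gripper value outside its range is refused whole. "grip" is the closure, from 0 (fully open) to 1 (shut), set as the call begins (left out, the last holds). The fingers move at their own pace and stop on an object; the grip force is fixed at half the most. Time passes only in rows, so rows that do not move let the fingers close. It gives the time, the measured TCP pose, the force and the opening at its end, in the units of the state.
- robot.state(): the state, without advancing time (a new reading comes with each control period).
- optics.capture(name): name is "scene" or "side" or "wrist"; returns (picture, depth): 400x640x3 uint8, red, green, blue; 400x640 float32, m along the optical axis (not along the pixel's ray), 0 where there is no reading.
- optics.camera_model(name): a dict with "intrinsics" (3x3 intrinsics, pixels), "distortion" ([k1, k2, p1, p2, k3] as OpenCV has them; the pictures are not rectified), "position" and "rotation" of the camera in the world; the wrist camera has in their place "T_tool_cam" (4x4, takes a point from camera to tool coordinates, whose origin is the TCP and whose axes are the tool frame's). Camera axes: x right, y down, z forward; pixel columns grow to the right and rows downward; lengths in m; the calibration is good to about 2 mm. A picture is of the moment at which its call begins: read the wrist's pose just before it. camera_model takes no time and is no camera call.
- job.hand_in(): hands the job in, once; it reports no verdict.
The state is a dict: "time": time; "joint_positions": joint angles; "joint_vel": joint speeds; "effort": joint torques, N m; "eef_pos": TCP position; "tcp_rot": TCP orientation; "ft_force": force on the tool from outside, world axes, zero at the start; "torque": the same for the moment, N m; "grip_width": opening from 0.0 (shut) to 1.0 (fully open).
Only numpy, scipy, OpenCV 4.12 (cv2) and the standard library are available. Lean on these libraries where they do the work, as an engineer would, in place of code of your own. Each camera call takes 0.05 s, during which the arm holds its last target.

## Working session

There is one attempt and no reset: what is moved stays moved. The work goes in short steps, Python scripts to look and compute and a tool call to move; the robot and the scene stay as the last step left them, time stands still between calls to the robot, and variables do not carry over. Pictures are saved under pics/ and viewed, and the job is handed in when it is done.

Besides the shell and the picture viewer there is one more tool, called after "Emit:" in YAML: its name, and indented under it one key for each argument. drive_tool: Moves the arm, as the interface text tells. Its arguments: {"type":"object","properties":{"motion":{"type":"array"},"grip":{"type":"number"}},"required":["motion"]}

```bash
ls; mkdir -p pics; python3 - <<'E'
from cell import robot, optics, job
import cv2,numpy as np,pickle
s=robot.state(); print(s)
d={}
for n in ("scene","side"):
    p,z=optics.capture(n); m=optics.camera_model(n); d[n]=(p,z,m)
    cv2.imwrite(f"pics/{n}0.png",p[:,:,::-1]); print(n,m)
pickle.dump(d,open("d0.pkl","wb"))
print(optics.camera_model("wrist"))
E
```

```text
pics
{'time': 0.0, 'joint_positions': array([-7.41078505e+01,  2.02622184e+01,  9.36276174e+01, -6.07841402e-04,
        6.61874504e+01, -1.36454246e-01]), 'joint_vel': array([ 0.05778386, -0.04136352, -0.01292527, -0.05769456,  0.01185893,
        0.05083779]), 'effort': array([ 1.67013241e-03, -5.93841290e+01, -3.34219694e+01,  6.98481174e-02,
        2.33614939e-02, -6.56814063e-05]), 'eef_pos': array([ 0.17245779, -0.60026682,  0.23587749]), 'tcp_rot': array([[-9.61122784e-01, -3.78699911e-04,  2.76121079e-01],
       [-2.76121339e-01,  1.29468340e-03, -9.61121912e-01],
       [ 6.48740421e-06, -9.99999090e-01, -1.34891684e-03]]), 'ft_force': array([-0.62814308,  0.13719967,  0.31192372]), 'torque': array([0.00260256, 0.03757885, 0.04075745]), 'grip_width': 0.9976725946628353}
scene {'intrinsics': array([[472.73638743,   0.        , 323.13850582],
       [  0.        , 472.73638743, 193.28981492],
       [  0.        ,   0.        ,   1.        ]]), 'distortion': array([-0.06272941,  0.        ,  0.        ,  0.        ,  0.        ]), 'position': array([1.54575293, 0.23820844, 0
[... 557 characters left out ...]
19657141,  0.5418966 , -0.81713387],
       [ 0.003543  , -0.83299577, -0.55326801]])}
{'intrinsics': array([[328.31915602,   0.        , 315.06309095],
       [  0.        , 328.31915602, 197.94962969],
       [  0.        ,   0.        ,   1.        ]]), 'distortion': array([-0.05948467,  0.        ,  0.        ,  0.        ,  0.        ]), 'T_tool_cam': array([[-7.04879530e-04,  9.59658419e-01,  2.81167605e-01,
        -7.98501403e-02],
       [ 7.58263619e-04, -2.81167081e-01,  9.59658532e-01,
        -1.49081072e-01],
       [ 9.99999464e-01,  8.89642821e-04, -5.29485145e-04,
         3.45445623e-04],
       [ 0.00000000e+00,  0.00000000e+00,  0.00000000e+00,
         1.00000000e+00]])}
```

View pics/scene0.png

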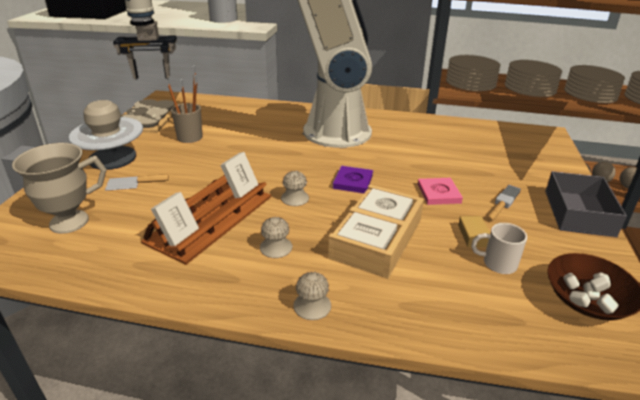

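View pics/side0.png

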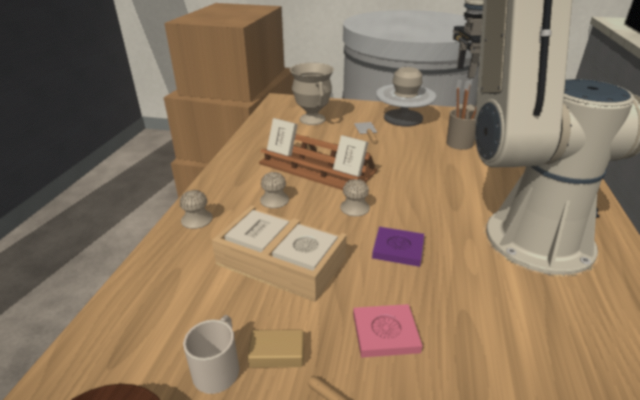

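```bash
cat > h.py <<'E'
import numpy as np,cv2,pickle
def cloud(p,z,m,Rt=None):
    K=m["intrinsics"];D=m["distortion"]
    v,u=np.mgrid[0:z.shape[0],0:z.shape[1]]
    n=cv2.undistortPoints(np.stack([u.ravel(),v.ravel()],1).astype(np.float64)[:,None],K,D)[:,0]
    c=np.c_[n*z.ravel()[:,None],z.ravel()]
    R,t=Rt if Rt is not None else (m["rotation"],m["position"])
    w=c@np.asarray(R).T+t
    w[z.ravel()==0]=np.nan
    return w.reshape(z.shape+(3,))
def ortho(ws,ps,x0,x1,y0,y1,res=0.001,zmax=.3):
    # image: rows = -x (up ahead), cols = -y
    H=int((x1-x0)/res);W=int((y1-y0)/res)
    im=np.zeros((H,W,3),np.uint8);zb=np.full((H,W),-1.)
    for w,p in zip(ws,ps):
        w=w.reshape(-1,3);p=p.reshape(-1,3)
        ok=np.isfinite(w[:,0])&(w[:,2]<zmax)
        w=w[ok];p=p[ok]
        r=((x1-w[:,0])/res).astype(int);c=((y1-w[:,1])/res).astype(int)
        ok=(r>=0)&(r<H)&(c>=0)&(c<W);r=r[ok];c=c[ok];w=w[ok];p=p[ok]
        o=np.argsort(w[:,2])
        for i in o:
            a,b=r[i],c[i]
            if w[i,2]>zb[a,b]: zb[a,b]=w[i,2];im[a,b]=p[i]
    return im,zb
E
python3 - <<'E'
from h import *
d=pickle.load(open("d0.pkl","rb"))
for n in d:
    p,z,m=d[n];w=cloud(p,z,m)
    im,zb=ortho([w],[p],.25,.95,-.55,.35,.002)
    im=cv2.resize(im,None,fx=1.7,fy=1.7,interpolation=cv2.INTER_NEAREST)
    cv2.imwrite(f"pics/o_{n}.png",im[:,:,::-1])
    # table plane check
    t=w[(np.abs(w[...,2])<.015)&(w[...,0]>.3)&(w[...,0]<.9)&(np.abs(w[...,1])<.4)]
    print(n,np.median(t[:,2]))
    for px in ([(388,205),(368,233),(295,175),(275,222),(312,275),(240,165),(175,205),(472,228)] if n=="scene" else [(305,245),(257,230),(350,185),(273,178),(194,195),(277,348)]):
        print(px,w[px[1],px[0]].round(3))
E
```

```text
scene -0.0004468944826917509
(388, 205) [0.535 0.22  0.064]
(368, 233) [0.658 0.183 0.061]
(295, 175) [ 0.467 -0.04   0.08 ]
(275, 222) [ 0.688 -0.033  0.08 ]
(312, 275) [0.847 0.09  0.081]
(240, 165) [ 0.482 -0.19   0.101]
(175, 205) [ 0.713 -0.269  0.111]
(472, 228) [0.544 0.436 0.031]
side 0.00240991123970713
(305, 245) [0.533 0.212 0.067]
(257, 230) [0.651 0.184 0.068]
(350, 185) [ 0.471 -0.031  0.08 ]
(273, 178) [ 0.675 -0.023  0.081]
(194, 195) [0.841 0.099 0.084]
(277, 348) [0.526 0.456 0.034]
```

```bash
python3 - <<'E'
import cv2
a=cv2.imread("pics/scene0.png")
cv2.imwrite("pics/c1.png",cv2.resize(a[130:330,130:450],None,fx=2.5,fy=2.5,interpolation=cv2.INTER_CUBIC))
a=cv2.imread("pics/side0.png")
cv2.imwrite("pics/c2.png",cv2.resize(a[105:305,180:440],None,fx=3,fy=3,interpolation=cv2.INTER_CUBIC))
E
```

```text
(no output)
```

View pics/c1.png

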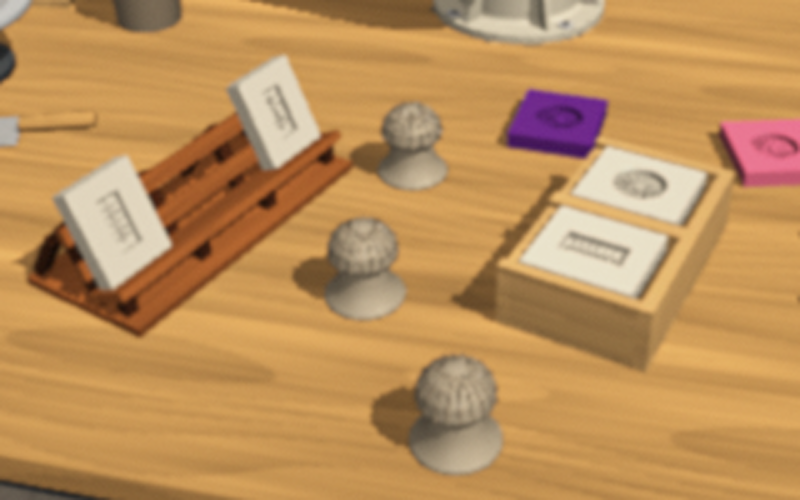

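View pics/c2.png

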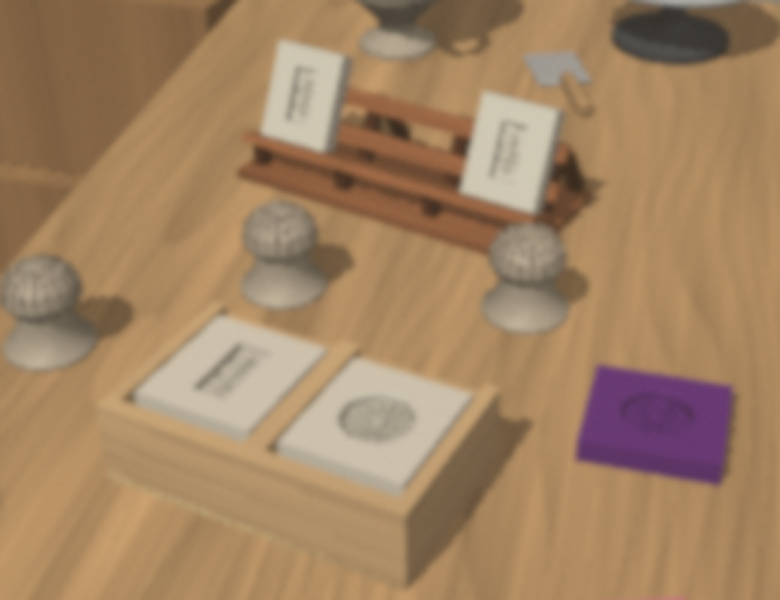

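View pics/o_scene.png

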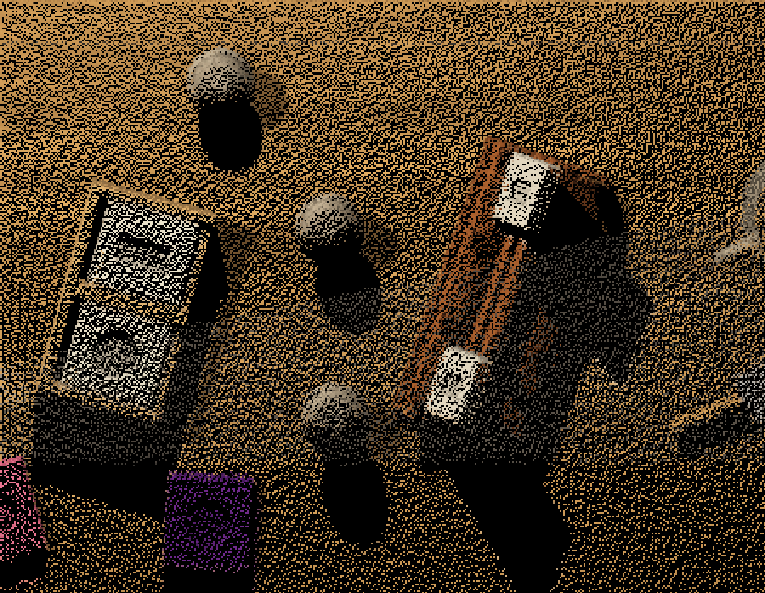

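```bash
cat >> h.py <<'E'
from scipy.spatial.transform import Rotation as Ro
def plan(p0,R0,p1,R1,n):
    """constant per-row body step reaching p1,R1 in n rows"""
    rv=Ro.from_matrix(R0.T@R1).as_rotvec()
    d=Ro.from_rotvec(rv/n).as_matrix();A=np.zeros((3,3));X=np.eye(3)
    for k in range(n): A+=X;X=X@d
    dp=np.linalg.solve(A,R0.T@(np.asarray(p1)-p0))
    return np.r_[dp/0.030,np.degrees(rv)/n/8]
def down(yaw):
    """tool y down, tool z horizontal at world yaw(deg)"""
    z=np.array([np.cos(np.radians(yaw)),np.sin(np.radians(yaw)),0]);y=np.array([0,0,-1.]);return np.c_[np.cross(y,z),y,z]
E
python3 - <<'E'
from h import *
d=pickle.load(open("d0.pkl","rb"))
ws=[];
for n in d:
    p,z,m=d[n];w=cloud(p,z,m)
    q=w.reshape(-1,3);q=q[np.isfinite(q[:,0])]
    q=q[(q[:,0]>.05)&(q[:,0]<1)&(q[:,1]>-.8)&(q[:,1]<.5)&(q[:,2]>.13)&(q[:,2]<.6)]
    H,_,_=np.histogram2d(q[:,0],q[:,1],bins=[np.arange(0.05,1.01,.05),np.arange(-.8,.51,.05)])
    for i,j in zip(*np.where(H>8)):
        s=q[(q[:,0]//.05*.05==0)|True]
        s=q[(q[:,0]>=.05+.05*i)&(q[:,0]<.1+.05*i)&(q[:,1]>=-.8+.05*j)&(q[:,1]<-.75+.05*j)]
        print(n,round(.05+.05*i,2),round(-.8+.05*j,2),int(H[i,j]),s[:,2].max().round(2))
from cell import robot
s=robot.state()
print(plan(s["eef_pos"],s["tcp_rot"],[.62,-.22,.33],down(-103),20).round(3))
print(plan(s["eef_pos"],s["tcp_rot"],[.62,-.22,.33],down(-103),22).round(3))
E
```

```text
scene 0.05 -0.1 43 0.24
scene 0.05 -0.05 290 0.24
scene 0.05 0.0 237 0.18
scene 0.05 0.05 36 0.18
scene 0.1 -0.6 48 0.39
scene 0.1 -0.55 53 0.35
scene 0.1 -0.5 57 0.25
scene 0.1 0.05 209 0.48
scene 0.15 -0.7 92 0.35
scene 0.15 -0.65 253 0.46
scene 0.15 -0.6 649 0.47
scene 0.15 -0.55 388 0.35
scene 0.15 -0.5 60 0.23
scene 0.15 -0.45 61 0.24
scene 0.15 -0.05 138 0.49
scene 0.15 0.0 1418 0.49
scene 0.15 0.05 1208 0.49
scene 0.15 0.1 176 0.35
scene 0.2 -0.7 175 0.35
scene 0.2 -0.65 294 0.47
scene 0.2 -0.6 264 0.47
scene 0.2 -0.5 32 0.23
scene 0.2 -0.1 301 0.49
scene 0.2 -0.05 1053 0.49
scene 0.2 0.0 183 0.49
scene 0.3 -0.7 40 0.19
scene 0.3 -0.65 41 0.19
scene 0.35 -0.75 40 0.19
scene 0.35 -0.7 170 0.19
scene 0.35 -0.65 290 0.19
scene 0.4 -0.75 28 0.18
scene 0.4 -0.7 242 0.19
scene 0.4 -0.65 26 0.17
scene 0.6 -0.65 379 0.2
scene 0.6 -0.6 182 0.2
scene 0.6 -0.55 14 0.2
scene 0.6 -0.5 41 0.18
scene 0.65 -0.7 413 0.2
scene 0.65 -0.65 160 0.19
scene 0.65 -0.6 11 0.18
scene 0.65 -0.55 315 0.2
scene 0.65 -0.5 35 0.18
scene 0.7 -0.7 210 0.2
scene 0.7 -0.65 22 0.18
scene 0.7 -0.6 53 0.17
scene 0
[... 607 characters left out ...]
4
side 0.2 -0.5 27 0.23
side 0.2 -0.1 270 0.52
side 0.2 -0.05 974 0.53
side 0.2 0.0 46 0.49
side 0.3 -0.7 99 0.2
side 0.3 -0.65 137 0.19
side 0.35 -0.75 10 0.2
side 0.35 -0.7 69 0.2
side 0.35 -0.65 241 0.19
side 0.4 -0.7 41 0.19
side 0.45 -0.2 14 0.13
side 0.5 -0.25 10 0.13
side 0.6 -0.65 40 0.2
side 0.6 -0.6 131 0.2
side 0.6 -0.55 22 0.2
side 0.6 -0.5 49 0.18
side 0.65 -0.7 122 0.2
side 0.65 -0.65 16 0.19
side 0.65 -0.6 9 0.18
side 0.65 -0.55 246 0.2
side 0.7 -0.7 139 0.2
side 0.7 -0.65 38 0.19
side 0.7 -0.6 19 0.17
side 0.7 -0.55 212 0.2
side 0.7 -0.3 12 0.13
side 0.75 -0.65 73 0.2
side 0.75 -0.6 47 0.2
[-0.778 -0.156 -0.611  0.     0.181  0.   ]
[-0.707 -0.142 -0.556  0.     0.165  0.   ]
```

Emit:
drive_tool:
  motion:
    - [0, -1, 0, 0, 0, 0]
    - [0, -1, 0, 0, 0, 0]
    - [0, -1, 0, 0, 0, 0]
    - [-0.5, -0.6, 0, 0, 0.2, 0]
    - [-0.8, 0, -0.6, 0, 0.2, 0]
    - [-0.8, 0, -0.6, 0, 0.2, 0]
    - [-0.8, 0, -0.6, 0, 0.2, 0]
    - [-0.8, 0, -0.6, 0, 0.2, 0]
    - [-0.8, 0, -0.6, 0, 0.2, 0]
    - [-0.8, 0, -0.6, 0, 0.2, 0]
    - [-0.8, 0, -0.6, 0, 0.2, 0]
    - [-0.8, 0, -0.6, 0, 0.2, 0]
    - [-0.8, 0, -0.6, 0, 0.2, 0]
    - [-0.8, 0, -0.6, 0, 0.2, 0]
    - [-0.8, 0, -0.6, 0, 0.2, 0]
    - [-0.8, 0, -0.6, 0, 0.2, 0]
    - [-0.8, 0, -0.6, 0, 0.2, 0]
    - [-0.8, 0, -0.6, 0, 0.2, 0]
    - [-0.8, 0, -0.6, 0, 0.2, 0]
    - [-0.8, 0, -0.6, 0, 0.2, 0]

```text
time: 2.1
eef_pos: [0.5671, -0.2848, 0.3418]
tcp_rot: [[-0.976, -0.008, -0.218], [0.218, 0.012, -0.976], [0.011, -1.0, -0.01]]
ft_force: [0.0, -0.3, -0.1]
grip_width: 1.002
```

```bash
cat >> h.py <<'E'
def shot(name,tag):
    from cell import robot,optics
    s=robot.state();p,z=optics.capture(name);m=optics.camera_model(name)
    if name=="wrist":
        T=m["T_tool_cam"];R=s["tcp_rot"]@T[:3,:3];t=s["tcp_rot"]@T[:3,3]+s["eef_pos"]
        m["rotation"]=R;m["position"]=t
    pickle.dump((p,z,m,s),open(f"{tag}.pkl","wb"));cv2.imwrite(f"pics/{tag}.png",p[:,:,::-1])
    return p,z,m,s
E
python3 - <<'E'
from h import *
shot("wrist","w1")
E
```

```text
(no output)
```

View pics/w1.png

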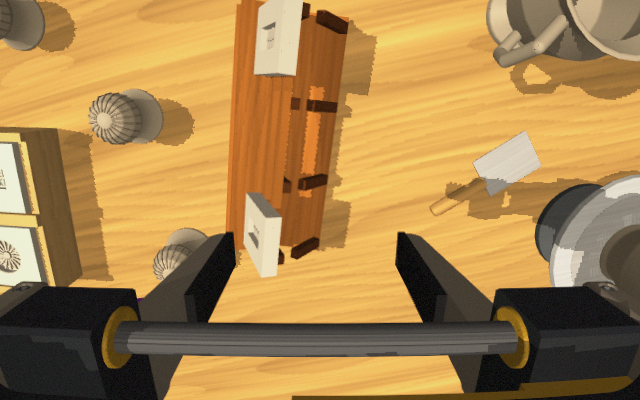

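```bash
python3 - <<'E'
from h import *
p,z,m,s=pickle.load(open("w1.pkl","rb"))
w=cloud(p,z,m)
cv2.imwrite("pics/w1c.png",cv2.resize(p[0:290,190:390,::-1],None,fx=2.05*1.0,fy=2.05,interpolation=cv2.INTER_CUBIC))
def pl(q):
    c=q.mean(0);U,S,V=np.linalg.svd(q-c);n=V[2]*np.sign(V[2][2]);return c,n,S[2]/np.sqrt(len(q))
# table
t=w[100:200,380:430].reshape(-1,3);print("table",pl(t))
# rack by colour
h=cv2.cvtColor(p,cv2.COLOR_RGB2HSV)
roi=np.zeros(z.shape,bool);roi[0:270,225:350]=1
for name,(r0,r1,c0,c1) in dict(mA_face=(215,255,252,266),mB_face=(5,70,265,282),slatlow=(100,180,282,289),ledge=(90,185,240,272)).items():
    q=w[r0:r1,c0:c1].reshape(-1,3);q=q[np.isfinite(q[:,0])]
    c,n,sd=pl(q);print(name,c.round(4),n.round(3),sd.round(5),"tilt",np.degrees(np.arccos(n[2])).round(1),"yaw",np.degrees(np.arctan2(n[1],n[0])).round(1))
for r in (100,120,140,160):
  print(r,[tuple(w[r,c].round(3)) for c in range(228,350,8)])
E
```

```text
Traceback (most recent call last):
numpy.linalg.LinAlgError: SVD did not converge
```

View pics/w1c.png

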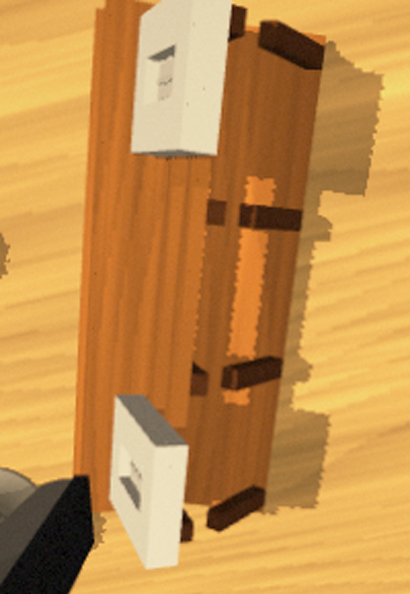

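```bash
cat >> h.py <<'E'
def pl(q,it=3):
    q=q.reshape(-1,3);q=q[np.isfinite(q).all(1)]
    for _ in range(it):
        c=q.mean(0);V=np.linalg.svd(q-c,full_matrices=False)[2];n=V[2]*np.sign(V[2][2]);r=(q-c)@n
        sd=r.std();q=q[np.abs(r)<2.5*sd+1e-4]
    return c,n,sd
E
python3 - <<'E'
from h import *
p,z,m,s=pickle.load(open("w1.pkl","rb"))
w=cloud(p,z,m)
t=w[100:200,380:430].reshape(-1,3);print("table",pl(t))
for name,(r0,r1,c0,c1) in dict(mA_face=(215,255,252,266),mB_face=(5,70,265,282),ledgefront=(90,185,242,252),lf2=(90,180,262,272),a=(90,180,272,280),s=(100,180,280,290)).items():
    c,n,sd=pl(w[r0:r1,c0:c1]);print(name,c.round(4),n.round(3),sd.round(5),"tilt",np.degrees(np.arccos(n[2])).round(1),"yaw",np.degrees(np.arctan2(n[1],n[0])).round(1))
for r in (120,150):
  print(r,[(c,)+tuple(w[r,c].round(3).tolist()) for c in range(226,350,6)])
E
```

```text
table (array([ 0.5460528 , -0.41358444,  0.00093486]), array([ 1.10415625e-04, -1.76738934e-03,  9.99998432e-01]), np.float64(0.0008667336990247126))
mA_face [ 0.4999 -0.1928  0.1033] [0.299 0.884 0.36 ] 0.00176 tilt 68.9 yaw 71.3
mB_face [ 0.7209 -0.2692  0.1022] [0.286 0.888 0.36 ] 0.00185 tilt 68.9 yaw 72.1
ledgefront [ 0.6175 -0.1971  0.0411] [-0.14  -0.411  0.901] 0.00082 tilt 25.7 yaw -108.8
lf2 [ 0.6144 -0.2247  0.0418] [0.275 0.86  0.43 ] 0.00182 tilt 64.6 yaw 72.3
a [ 0.6149 -0.2412  0.0713] [0.286 0.906 0.311] 0.00157 tilt 71.9 yaw 72.5
s [ 0.6051 -0.2508  0.0717] [0.279 0.96  0.009] 0.00264 tilt 89.5 yaw 73.8
120 [(226, 0.647, -0.165, 0.001), (232, 0.645, -0.176, 0.01), (238, 0.643, -0.194, 0.047), (244, 0.641, -0.201, 0.043), (250, 0.639, -0.208, 0.039), (256, 0.637, -0.215, 0.037), (262, 0.635, -0.222, 0.032), (268, 0.634, -0.232, 0.043), (274, 0.633, -0.242, 0.059), (280, 0.632, -0.254, 0.089), (286, 0.631, -0.261, 0.093), (292, 0.626, -0.261, 0.011), (298, 0.624, -0.269, 0.009), (304, 0.622, -0.277, 0.011), (310, 0.62, -0.286, 0.012), (316, 0.618, -0.294, 0.011), (322, 0.616, -0.302, 0.011), (328, 0.614, -0.311, 0.011), (334, 0.613, -0.319, 0.011), (340, 0.61, -0.328, -0.0), (346, 0.608, -0.336, 0.001)]
150 [(226, 0.604, -0.152, 0.002), (232, 0.603, -0.164, 0.011), (238, 0.604, -0.182, 0.046), (244, 0.602, -0.189, 0.042), (250, 0.6, -0.197, 0.039), (256, 0.598, -0.204, 0.037), (262, 0.596, -0.212, 0.033), (268, 0.596, -0.224, 0.055), (274, 0.595, -0.232, 0.057), (280, 0.598, -0.245, 0.093), (286, 0.596, -0.252, 0.09), (292, 0.584, -0.25, 0.01), (298, 0.582, -0.259, 0.011), (304, 0.58, -0.267, 0.01), (310, 0.578, -0.276, 0.011), (316, 0.576, -0.285, 0.01), (322, 0.574, -0.293, 0.01), (328, 0.572, -0.302, 0.012), (334, 0.569, -0.31, 0.003), (340, 0.567, -0.319, 0.001), (346, 0.565, -0.328, 0.001)]
```

```bash
python3 - <<'E'
from h import *
p,z,m,s=pickle.load(open("w1.pkl","rb"))
d=pickle.load(open("d0.pkl","rb"))
views={"w1":(p,z,m),**d}
O=np.array([.6102,-.2195]);
for k,(p,z,m) in views.items():
    w=cloud(p,z,m);h=cv2.cvtColor(p,cv2.COLOR_RGB2HSV)
    for yaw in (72,):
        a=np.radians(yaw);ex=np.array([np.cos(a),np.sin(a)]);ey=np.array([-np.sin(a),np.cos(a)])
        q=w[...,:2]-O;X=q@ex;Y=q@ey;Z=w[...,2]
        reg=(np.abs(X)<.16)&(np.abs(Y)<.25)
        white=reg&(h[...,1]<70)&(h[...,2]>100)&(Z>.05)&(X<.06)&(X>-.1)
        for nm,sel in (("A",white&(Y>0.03)),("B",white&(Y<-0.03))):
            y=Y[sel];print(k,nm,sel.sum(),np.percentile(y,[0.5,2,5,50,95,98,99.5]).round(4))
        ledge=reg&(h[...,1]>120)&(Z>.022)&(Z<.06)&(X>0)&(X<.045)
        y=Y[ledge];print(k,"ledge",np.percentile(y,[.2,1,50,99,99.8]).round(4))
        base=reg&(Z>.006)&(Z<.06)&(X>-.14)&(X<.06)
        y=Y[base];print(k,"base",np.percentile(y,[.2,1,50,99,99.8]).round(4))
        # ledge plane in rack frame
        L=ledge&(X>.008)&(X<.034)&(np.abs(Y)<.07)&(Z<.05)
        A=np.c_[X[L],Y[L],np.ones(L.sum())];c=np.linalg.lstsq(A,Z[L],rcond=None)[0];print("  ledge z=%.3f x +%.3f y + %.4f  line x at z30: %.4f"%(c[0],c[1],c[2],(.03-c[2])/c[0]))
        # faces: plane X = a + bY + cZ
        for nm,sel in (("A",white&(Y>0.03)),("B",white&(Y<-0.03))):
            A=np.c_[np.ones(sel.sum()),Y[sel],Z[sel]];x=X[sel];ok=np.ones(len(x),bool)
            for _ in range(8):
                c=np.linalg.lstsq(A[ok],x[ok],rcond=None)[0];r=x-A@c;ok=(np.abs(r)<max(1.5*r[ok].std(),.002))
            print("  face",nm,c.round(4),"yawerr",np.degrees(np.arctan(-c[1])).round(2),"lean",np.degrees(np.arctan(-c[2])).round(1),"x at z30",(c[0]+.03*c[2]).round(4),ok.sum())
E
```

```text
w1 A 2218 [0.0772 0.0775 0.0778 0.1124 0.1527 0.1557 0.1575]
w1 B 2983 [-0.161  -0.1571 -0.153  -0.1206 -0.0854 -0.0829 -0.0821]
w1 ledge [-0.1705 -0.1678 -0.018   0.1577  0.1659]
w1 base [-0.1696 -0.1651 -0.0181  0.1594  0.1663]
  ledge z=0.464 x +-0.007 y + 0.0302  line x at z30: -0.0005
  face A [ 0.0382  0.0276 -0.4718] yawerr -1.58 lean 25.3 x at z30 0.024 1019
  face B [ 0.0393  0.027  -0.4687] yawerr -1.55 lean 25.1 x at z30 0.0253 1451
scene A 836 [0.0759 0.0767 0.0778 0.1134 0.1518 0.1555 0.1575]
scene B 1218 [-0.1643 -0.1635 -0.1629 -0.1267 -0.0877 -0.0843 -0.0616]
scene ledge [-0.1727 -0.172  -0.0307  0.162   0.1676]
scene base [-0.1727 -0.1713 -0.0318  0.158   0.1667]
  ledge z=0.356 x +0.001 y + 0.0295  line x at z30: 0.0014
  face A [ 0.038   0.0232 -0.4657] yawerr -1.33 lean 25.0 x at z30 0.024 378
  face B [ 0.0333  0.003  -0.449 ] yawerr -0.17 lean 24.2 x at z30 0.0199 579
side A 884 [0.0792 0.081  0.0832 0.1209 0.1585 0.1593 0.1599]
side B 726 [-0.1618 -0.16   -0.1569 -0.1186 -0.0823 -0.081  -0.0802]
side ledge [-0.171  -0.1666  0.0023  0.1687  0.1693]
side base [-0.2292 -0.1644  0.004   0.1695  0.1721]
  ledge z=-0.152 x +0.002 y + 0.0420  line x at z30: 0.0786
  face A [ 0.0365  0.0168 -0.4424] yawerr -0.96 lean 23.9 x at z30 0.0232 374
  face B [ 0.0385  0.0328 -0.4608] yawerr -1.88 lean 24.7 x at z30 0.0247 306
```

Emit:
drive_tool:
  motion:
    - [0.28, 0.08, -0.9, 0, 0, 0]
    - [0.28, 0.08, -0.9, 0, 0, 0]
    - [0.28, 0.08, -0.9, 0, 0, 0]
    - [0.28, 0.08, -0.9, 0, 0, 0]
    - [0.28, 0.08, -0.9, 0, 0, 0]
    - [0.28, 0.08, -0.9, 0, 0, 0]
    - [0.28, 0.08, -0.9, 0, 0, 0]
    - [0.28, 0.08, -0.9, 0, 0, 0]
    - [0.28, 0.08, -0.9, 0, 0, 0]
    - [0.28, 0.08, -0.9, 0, 0, 0]
    - [0.28, 0.08, -0.9, 0, 0, 0]
    - [0.28, 0.08, -0.9, 0, 0, 0]
    - [0.28, 0.08, -0.9, 0, 0, 0]
    - [0.28, 0.08, -0.9, 0, 0, 0]
    - [0.28, 0.08, -0.9, 0, 0, 0]
    - [0.28, 0.08, -0.9, 0, 0, 0]
    - [0.28, 0.08, -0.9, 0, 0, 0]
    - [0.28, 0.08, -0.9, 0, 0, 0]
    - [0, 0, 0, 0, 0, 0]
  grip: 1

```text
time: 4.05
eef_pos: [0.5213, 0.2437, 0.2963]
tcp_rot: [[-0.976, -0.019, -0.215], [0.215, 0.014, -0.976], [0.021, -1.0, -0.009]]
ft_force: [-0.5, 0.0, 0.0]
grip_width: 0.007
```

```bash
python3 - <<'E'
from h import *
p,z,m,s=shot("wrist","w2")
print(s["joint_positions"].round(1),s["eef_pos"],s["ft_force"].round(2))
E
```

```text
[ 24.2  13.2  95.5   1.2  72.  126.3] [0.52130945 0.24373336 0.29632085] [-0.55  0.04  0.  ]
```

View pics/w2.png

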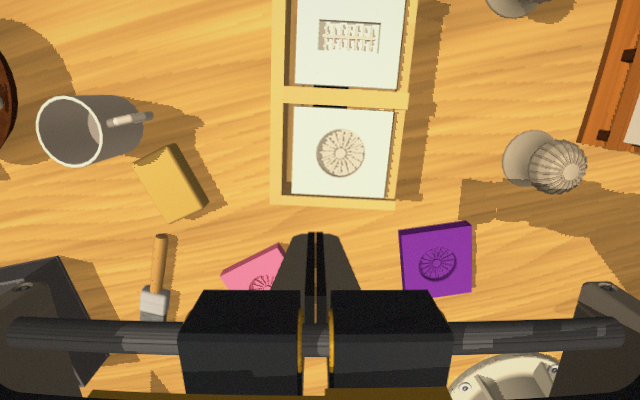

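```bash
python3 - <<'E'
from h import *
p,z,m,s=pickle.load(open("w2.pkl","rb"))
w=cloud(p,z,m)
print("table",pl(w[220:250,500:520])[0],"cap",pl(w[175:193,300:380]),"rimtop",[w[r,c].round(4) for r,c in ((150,278),(97,390),(203,330),(160,398))])
h=cv2.cvtColor(p,cv2.COLOR_RGB2HSV)
white=((h[...,1]<60)&(h[...,2]>150)).astype(np.uint8)
n,lab,st,ce=cv2.connectedComponentsWithStats(white)
for i in np.argsort(-st[1:,4])[:6]+1: print(st[i],ce[i])
K,D=m["intrinsics"],m["distortion"]
def onz(px,zz):
    n=cv2.undistortPoints(np.array([px],float)[:,None],K,D)[0,0];d=m["rotation"]@np.r_[n,1];return m["position"]+d*(zz-m["position"][2])/d[2]
i=lab[180,340];c=cv2.findContours((lab==i).astype(np.uint8),cv2.RETR_EXTERNAL,cv2.CHAIN_APPROX_NONE)[0]
c=max(c,key=len)[:,0]
P=np.array([onz(q,.07)[:2] for q in c])*1000
r=cv2.minAreaRect(P.astype(np.float32));print(r)
cv2.imwrite("pics/w2c.png",cv2.resize(p[0:230,250:430,::-1],None,fx=2.6,fy=2.6,interpolation=cv2.INTER_CUBIC))
E
```

```text
table [ 0.34868866 -0.01247025  0.00081016] cap (array([0.49885238, 0.22151265, 0.07083264]), array([-5.94154493e-03,  1.89664470e-04,  9.99982331e-01]), np.float64(0.0007151781658252832)) rimtop [array([0.5528, 0.2823, 0.0712]), array([0.5832, 0.1482, 0.0693]), array([0.478 , 0.2372, 0.0718]), array([0.51  , 0.1483, 0.0617])]
[ 295    0  110   89 8865] [348.9678511   42.60282008]
[ 291  106  103   92 7496] [340.99132871 151.14554429]
[ 451  358  108   42 1260] [497.53095238 373.96746032]
[ 36  96  67  71 646] [ 70.50154799 129.51702786]
[140 291  25  25 488] [151.88114754 303.1147541 ]
[336 149   9   9  70] [339.87142857 153.04285714]
((533.5043334960938, 213.5128173828125), (110.82691955566406, 100.72505950927734), 74.73616790771484)
```

View pics/w2c.png

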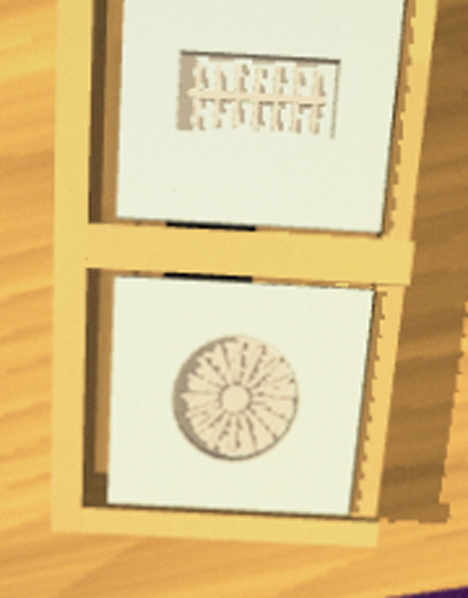

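```bash
python3 - <<'E'
from h import *
p,z,m,s=pickle.load(open("w2.pkl","rb"))
cv2.imwrite("pics/w2f.png",cv2.resize(p[215:330,230:400,::-1],None,fx=4.5,fy=4.5,interpolation=cv2.INTER_CUBIC))
# cloud in tool frame
T=m["T_tool_cam"];w=cloud(p,z,m,(T[:3,:3],T[:3,3]))*1000
for r in range(228,300,6):
    print(r,[(c,)+tuple(w[r,c].round(0).astype(int).tolist()) for c in range(270,366,8) if np.isfinite(w[r,c,0]) and w[r,c,1]<60])
E
```

```text
228 []
234 [(302, -10, 19, -7), (310, -10, 18, -3), (318, -11, 17, 2), (326, -10, 19, 6)]
240 [(294, -10, 10, -11), (302, -10, 11, -7), (310, -11, 9, -3), (318, -11, 8, 2), (326, -10, 11, 6), (334, -10, 10, 10)]
246 [(294, -10, 3, -11), (302, -10, 3, -6), (310, -11, 2, -2), (318, -11, 2, 2), (326, -10, 2, 6), (334, -10, 3, 10), (342, -10, 3, 14)]
252 [(286, -10, -4, -14), (294, -11, -5, -10), (302, -11, -5, -6), (310, -11, -5, -2), (318, -11, -6, 2), (326, -10, -4, 5), (334, -10, -4, 9), (342, -11, -6, 13)]
258 [(286, -10, -10, -13), (294, -10, -11, -10), (302, -10, -11, -6), (310, -11, -12, -2), (318, -10, -11, 1), (326, -10, -11, 5), (334, -10, -11, 9), (342, -10, -11, 13)]
264 [(286, -11, -18, -13), (294, -11, -17, -9), (302, -10, -16, -6), (310, -10, -17, -2), (318, -11, -17, 1), (326, -11, -19, 5), (334, -11, -18, 9), (342, -11, -18, 12)]
270 [(278, -10, -22, -16), (286, -11, -24, -12), (294, -11, -24, -9), (302, -11, -24, -5), (310, -11, -24, -2), (318, -10, -22, 1), (326, -11, -24, 5), (334, -11, -23, 8), (342, -11, -23, 12), (350, -11, -23, 15)]
276 [(278, -11, -28, -15), (28
[... 186 characters left out ...]
2 [(278, -11, -33, -15), (286, -11, -33, -11), (294, -11, -34, -8), (302, -11, -33, -5), (310, -11, -33, -2), (318, -11, -33, 1), (326, -11, -33, 4), (334, -11, -33, 8), (342, -11, -34, 11), (350, -11, -33, 14)]
288 [(278, -12, -39, -14), (286, -11, -38, -11), (294, -11, -38, -8), (302, -11, -38, -5), (310, -11, -37, -2), (318, -10, -37, 1), (326, -10, -37, 4), (334, -11, -38, 7), (342, -12, -39, 10), (350, -12, -39, 13), (358, -11, -37, 17)]
294 [(270, -32, -74, -12), (278, -32, -74, -10), (286, -32, -75, -7), (294, -32, -74, -5), (302, -11, -41, -5), (310, -10, -41, -2), (318, -10, -40, 1), (326, -10, -41, 4), (334, -31, -74, 5), (342, -32, -75, 7), (350, -32, -75, 9), (358, -31, -73, 12)]
```

View pics/w2f.png

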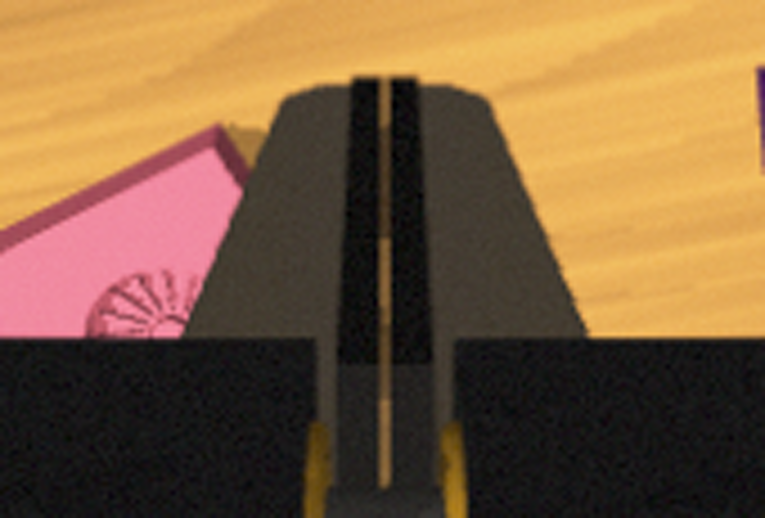

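```bash
cat > go.py <<'E'
import sys
from h import *
from cell import robot
def to(p1,R1,n,verbose=True):
    s=robot.state();a=plan(s["eef_pos"],s["tcp_rot"],p1,R1,n)
    print("rows",n,a.round(2).tolist(),"dist",np.linalg.norm(np.array(p1)-s["eef_pos"]).round(4))
E
python3 - <<'E'
from go import *
to([.5451,.2559,.115],down(-105.3),8)
to([.5451,.2559,.115],down(-105.3),7)
E
```

```text
rows 8 [-0.09, 0.75, -0.08, 0.01, 0.04, 0.02] dist 0.1834
rows 7 [-0.1, 0.86, -0.09, 0.01, 0.05, 0.02] dist 0.1834
```

Emit:
drive_tool:
  motion:
    - [-0.09, 0.75, -0.08, 0.01, 0.04, 0.02]
    - [-0.09, 0.75, -0.08, 0.01, 0.04, 0.02]
    - [-0.09, 0.75, -0.08, 0.01, 0.04, 0.02]
    - [-0.09, 0.75, -0.08, 0.01, 0.04, 0.02]
    - [-0.09, 0.75, -0.08, 0.01, 0.04, 0.02]
    - [-0.09, 0.75, -0.08, 0.01, 0.04, 0.02]
    - [-0.09, 0.75, -0.08, 0.01, 0.04, 0.02]
    - [-0.09, 0.75, -0.08, 0.01, 0.04, 0.02]
    - [0, 0, 0, 0, 0, 0]

```text
time: 5.0
eef_pos: [0.5476, 0.246, 0.1111]
tcp_rot: [[-0.965, 0.002, -0.264], [0.264, -0.008, -0.965], [-0.004, -1.0, 0.007]]
ft_force: [0.0, -0.2, 0.5]
grip_width: 0.003
```

```bash
python3 - <<'E'
from go import *
p,z,m,s=shot("wrist","w3");print(s["eef_pos"],s["ft_force"].round(2),s["joint_positions"].round(1))
to([.5451,.2559,.115],down(-105.3),1)
E
```

```text
[0.54764619 0.24596816 0.11110901] [ 0.04 -0.16  0.55] [ 24.3  26.3 102.4  -0.6  51.3 130. ]
rows 1 [0.19, -0.08, -0.28, -0.04, 0.0, -0.04] dist 0.0105
```

View pics/w3.png

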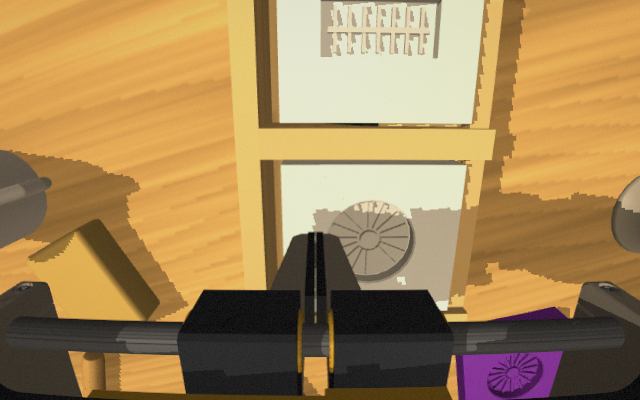

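Emit:
drive_tool:
  motion:
    - [0.1, 0, -0.3, -0.04, 0, -0.04]
    - [0.05, 0.1, -0.05, 0, 0, 0]
    - [0, 0, 0, 0, 0, 0]

```text
time: 5.35
eef_pos: [0.5482, 0.2578, 0.1127]
tcp_rot: [[-0.964, 0.003, -0.264], [0.264, 0.002, -0.964], [-0.002, -1.0, -0.003]]
ft_force: [-0.7, 0.2, -0.1]
grip_width: 0.002
```

```bash
python3 - <<'E'
from go import *
s=robot.state();print(s["eef_pos"],s["ft_force"].round(2))
to([.5451,.2575,.092],down(-105.3),1)
E
```

```text
[0.5482277  0.25780384 0.11274494] [-0.7   0.19 -0.07]
rows 1 [0.1, 0.69, 0.04, 0.02, -0.0, -0.02] dist 0.021
```

Emit:
drive_tool:
  motion:
    - [0.06, 0.3, 0.06, 0, 0, 0]
    - [0.06, 0.3, 0, 0, 0, 0]
    - [0, 0.1, 0, 0, 0, 0]
    - [0, 0.1, 0, 0, 0, 0]
    - [0, 0, 0, 0, 0, 0]

```text
time: 5.85
eef_pos: [0.5443, 0.2575, 0.0881]
tcp_rot: [[-0.965, 0.005, -0.263], [0.263, 0.003, -0.965], [-0.004, -1.0, -0.004]]
ft_force: [-0.2, -0.5, 0.2]
grip_width: 0.002
```

Emit:
drive_tool:
  motion:
    - [0, 0.1, 0, 0, 0, 0]
    - [0, 0.1, 0, 0, 0, 0]
    - [0, 0.1, 0, 0, 0, 0]
    - [0, 0, 0, 0, 0, 0]

```text
time: 6.25
eef_pos: [0.5446, 0.2576, 0.0784]
tcp_rot: [[-0.965, 0.005, -0.263], [0.263, 0.003, -0.965], [-0.004, -1.0, -0.004]]
ft_force: [0.2, -0.0, -0.9]
grip_width: 0.005
```

```bash
python3 - <<'E'
from go import *
p,z,m,s=shot("wrist","w4");print(s["eef_pos"],s["ft_force"].round(2))
E
```

```text
[0.54458622 0.25759783 0.07836266] [ 0.21 -0.   -0.89]
```

View pics/w4.png

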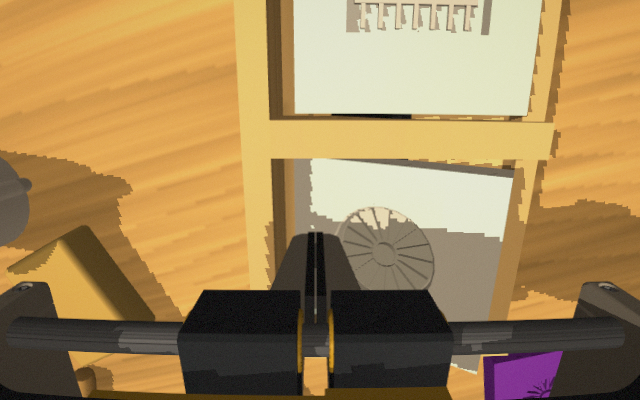

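```bash
python3 - <<'E'
from go import *
p,z,m,s=pickle.load(open("w4.pkl","rb"));w=cloud(p,z,m)
c,n,sd=pl(w[175:230,455:500]);print(c,n,sd,np.degrees(np.arccos(n[2])))
E
```

```text
[0.56343452 0.17968511 0.09326626] [0.13728516 0.52080341 0.84256548] 0.0006513310884891681 32.587971784291135
```

Emit:
drive_tool:
  motion:
    - [0, 0.1, 0, 0, 0, 0]
    - [0, 0.1, 0, 0, 0, 0]
    - [0, 0, 0, 0, 0, 0]
    - [0, 0, 0, 0, 0, 0]

```text
time: 6.7
eef_pos: [0.5449, 0.2577, 0.0721]
tcp_rot: [[-0.965, 0.006, -0.264], [0.264, 0.003, -0.965], [-0.005, -1.0, -0.004]]
ft_force: [-0.0, -0.9, 0.5]
grip_width: 0.01
```

```bash
python3 - <<'E'
from go import *
p,z,m,s=shot("wrist","w5");print(s["eef_pos"],s["ft_force"].round(2))
w=cloud(p,z,m)
c,n,sd=pl(w[175:230,455:500]);print(c,n,sd,np.degrees(np.arccos(n[2])))
E
```

```text
[0.54485142 0.25765044 0.07214561] [-0.03 -0.93  0.46]
[0.56950948 0.18510153 0.10054856] [ 0.02901984 -0.80583531  0.59142819] 0.003958902563863708 53.74157759694162
```

View pics/w5.png

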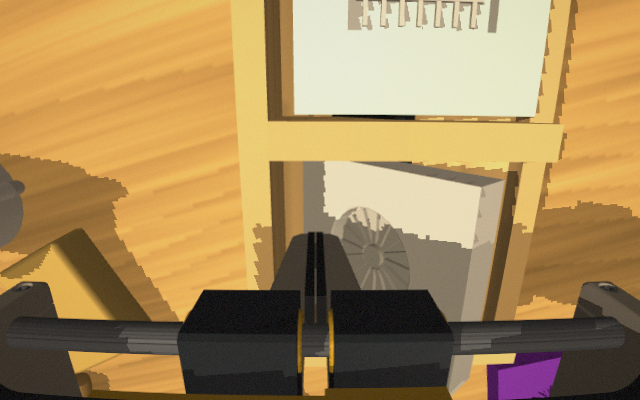

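Emit:
drive_tool:
  motion:
    - [0, -0.5, 0, 0, 0, 0]
    - [0, -1, 0, 0, 0, 0]
    - [0, -1, 0, 0, 0, 0]
    - [0.5, -1, 0, 0, 0, 0]
    - [0.7, -0.8, 0.4, 0, 0, 0]
    - [0.7, 0, 0.4, 0, 0, 0]
    - [0, 0, 0, 0, 0, 0]
  grip: 0.55

```text
time: 7.45
eef_pos: [0.4819, 0.2492, 0.2126]
tcp_rot: [[-0.964, 0.009, -0.264], [0.264, 0.005, -0.964], [-0.007, -1.0, -0.007]]
ft_force: [0.2, 0.1, -1.5]
grip_width: 0.446
```

```bash
python3 - <<'E'
from go import *
p,z,m,s=shot("wrist","w6");print(s["eef_pos"],s["ft_force"].round(2),s["grip_width"])
E
```

```text
[0.48191732 0.24923402 0.21263521] [ 0.18  0.06 -1.5 ] 0.445521840638032
```

View pics/w6.png

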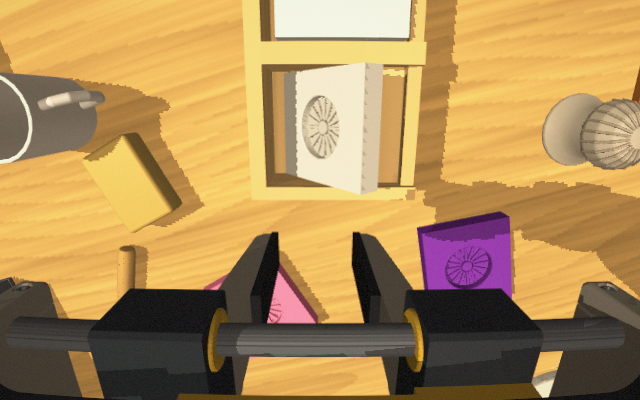

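```bash
python3 - <<'E'
from h import *
p,z,m,s=pickle.load(open("w6.pkl","rb"));w=cloud(p,z,m)
q=np.concatenate([w[85:175,345:357].reshape(-1,3),w[72:92,312:350].reshape(-1,3),w[165:176,312:350].reshape(-1,3)])
c,n,sd=pl(q);print("face",c,n.round(4),sd,"tilt",np.degrees(np.arccos(n[2])),"yaw",np.degrees(np.arctan2(n[1],n[0])))
c2,n2,sd2=pl(w[72:185,368:375]);print("end",c2,n2.round(4),sd2,"elev",np.degrees(np.arcsin(n2[2])),"yaw",np.degrees(np.arctan2(n2[1],n2[0])))
print("dot",n@n2)
h=cv2.cvtColor(p,cv2.COLOR_RGB2HSV)
white=((h[...,1]<75)&(h[...,2]>120)).astype(np.uint8);white[:62]=0;white[196:]=0;white[:,:285]=0;white[:,386:]=0
# mould frame: z=n, yaw
yaw=np.arctan2(n[1],n[0]);ey=np.array([-np.sin(yaw),np.cos(yaw),0]);ex=np.cross(ey,n)
W=w[white>0];W=W[np.isfinite(W).all(1)]
a=(W-c)@ex;b=(W-c)@ey;e=(W-c)@n
f=np.abs(e)<.004
print("face a",np.percentile(a[f],[.3,1,50,99]).round(4),"b",np.percentile(b[f],[.5,1,2,98,99,99.5]).round(4))
E2=(e<-.004)&(e>-.025)
print("end a",np.percentile(a[E2],[5,50,95]).round(4),"e",np.percentile(e[E2],[1,5,95]).round(4),"b",np.percentile(b[E2],[.5,1,2,98,99,99.5]).round(4))
print("ex",ex,"ey",ey)
mid=np.median(a[E2&(e<-.008)])
g=c+ex*mid+n*(-.010)+ey*0.5*(np.percentile(b[f],1)+np.percentile(b[f],99));print("top edge mid (mid thickness)",g)
for t in((c,n,'face'),):pass
np.savez("tip.npz",c=c,n=n,ex=ex,ey=ey,g=g)
E
```

```text
face [0.54021347 0.2135294  0.0875037 ] [0.2028 0.7669 0.6089] 0.0004923098999196454 tilt 52.49009981094124 yaw 75.18812036482721
end [0.52909557 0.1919066  0.1019031 ] [-0.1707 -0.6288  0.7586] 0.00047160990578097963 elev 49.34146466390356 yaw -105.19182984620629
dot -0.05491503066241476
face a [-0.0269 -0.0265  0.0067  0.0813] b [-0.0431 -0.0427 -0.042   0.054   0.0549  0.0554]
end a [-0.0265 -0.0248  0.0512] e [-0.0196 -0.0182 -0.0047] b [-0.0428 -0.0419 -0.0403  0.0534  0.0558  0.0588]
ex [ 0.1556626   0.58866505 -0.79324814] ey [-0.9667704   0.25564621  0.        ]
top edge mid (mid thickness) [0.52833231 0.19231742 0.1017534 ]
```

```bash
cat > kin.py <<'E'
from h import *
from scipy.optimize import least_squares
C=np.c_[[0,-1,0],[0,0,1],[-1,0,0]].astype(float)  # flange cols -> tool axes: tool x=-y_f, y=z_f, z=-x_f
def fk(j,L):
    j=np.radians(j);r0,h0,a,b,e,d,o2,o3=L
    Rz=lambda t:Ro.from_euler('z',t).as_matrix();Ry=lambda t:Ro.from_euler('y',t).as_matrix()
    R1=Rz(j[0]);p=np.array([r0,0,h0]);R=Ry(j[1]);p=p+R@[0,0,a];R=R@Ry(j[2]);p=p+R@[e,0,b]
    R=R@Rz(j[3])@Ry(j[4])@Rz(j[5]);p=p+R@[0,0,d]
    return R1@p,R1@R@C
def data():
    return [pickle.load(open(f"w{i}.pkl","rb"))[3] for i in range(1,30) if __import__("os").path.exists(f"w{i}.pkl")]
def fit():
    D=data()+[dict(joint_positions=np.array([-74.106,20.225,93.587,0,66.188,-.138]),eef_pos=np.array([.173,-.601,.237]))]
    f=lambda L:np.concatenate([fk(s["joint_positions"],L)[0]-s["eef_pos"] for s in D]+[1e-3*(np.array(L)-[.05,.4,.4,.4,0,.25,0,0])])
    r=least_squares(f,[.05,.4,.4,.4,0,.25,0,0]);return r.x,np.abs(f(r.x)[:-8]).max()
def ik(p,R,j0,L):
    f=lambda j:np.r_[(fk(j,L)[0]-p)*10,(Ro.from_matrix(fk(j,L)[1].T@R).as_rotvec())]
    r=least_squares(f,j0,x_scale=30);return r.x,np.abs(r.fun).max()
E
python3 - <<'E'
from kin import *
L,e=fit();print(L.round(4),e)
for s in data(): print(np.degrees(Ro.from_matrix(fk(s["joint_positions"],L)[1].T@s["tcp_rot"]).magnitude()).round(2))
t=np.load("tip.npz");n=t["n"]
th=np.radians(53);yw=np.radians(75)
def moldR(th,yw):
    ey=np.array([-np.sin(yw),np.cos(yw),0]);h=np.array([np.cos(yw),np.sin(yw),0]);z=np.array([0,0,1.])
    n=h*np.sin(th)+z*np.cos(th);ex=np.cross(ey,n);return np.c_[ex,ey,n]
M=moldR(th,yw);T=np.c_[M[:,1],M[:,0],-M[:,2]];print(np.linalg.det(T))
g=t["g"]
j0=data()[-1]["joint_positions"]
for d in(-.1,0.004): print("tray",d,[x.round(2) if hasattr(x,'round') else x for x in ik(g+M[:,0]*d,T,j0,L)])
M2=moldR(np.radians(65),np.radians(71));T2=np.c_[M2[:,1],M2[:,0],-M2[:,2]]
b=np.array([.6044,-.2419,.0798]);e2=b+M2[:,2]*.01-M2[:,0]*.055
for d in (-.1,.004): print("rack",[x.round(2) for x in ik(e2+M2[:,0]*d,T2,j0,L)])
# option A
for nm,(p,Mx) in dict(tray=(g,M),rack=(e2,M2)).items():
    TA=np.c_[-Mx[:,1],Mx[:,0],Mx[:,2]];jj=j0.copy();jj[5]-=180
    print("A",nm,[x.round(2) for x in ik(p,TA,jj,L)])
E
```

```text
[-5.000e-04  3.433e-01  5.707e-01  4.954e-01  6.110e-02  3.863e-01
  0.000e+00  0.000e+00] 0.0018144715368596798
0.0
0.0
0.0
0.0
0.0
0.0
1.0
tray -0.1 [array([-11.29,  16.64, 119.58,  48.87,  52.87,  59.99]), np.float64(0.0)]
tray 0.004 [array([ -3.65,  26.13, 120.82,  60.33,  42.77,  51.93]), np.float64(0.0)]
rack [array([-40.16,  28.99,  86.44,  24.03,  75.44,  60.48]), np.float64(0.0)]
rack [array([-36.71,  33.62,  92.  ,  26.38,  64.96,  58.73]), np.float64(0.0)]
A tray [array([  -3.94,   25.74,  120.83,   59.81,   43.1 , -127.7 ]), np.float64(0.0)]
A rack [array([ -36.85,   33.41,   91.82,   26.27,   65.35, -121.19]), np.float64(0.0)]
```

```bash
cat >> kin.py <<'E'
def moldR(th,yw):
    th,yw=np.radians([th,yw])
    ey=np.array([-np.sin(yw),np.cos(yw),0]);h=np.array([np.cos(yw),np.sin(yw),0]);z=np.array([0,0,1.])
    n=h*np.sin(th)+z*np.cos(th);ex=np.cross(ey,n);return np.c_[ex,ey,n]
def toolR(M): return np.c_[M[:,1],M[:,0],-M[:,2]]
E
python3 - <<'E'
from go import *;from kin import *
g=np.load("tip.npz")["g"];M=moldR(53,75);print(g,M[:,0])
to(g-M[:,0]*.08,toolR(M),14)
E
```

```text
[0.52833231 0.19231742 0.1017534 ] [ 0.15576119  0.58130867 -0.79863551]
rows 14 [-0.14, 0.04, 0.25, -0.33, -0.0, -0.01] dist 0.1189
```

Emit:
drive_tool:
  motion:
    - [-0.14, 0.04, 0.25, -0.33, 0, -0.01]
    - [-0.14, 0.04, 0.25, -0.33, 0, -0.01]
    - [-0.14, 0.04, 0.25, -0.33, 0, -0.01]
    - [-0.14, 0.04, 0.25, -0.33, 0, -0.01]
    - [-0.14, 0.04, 0.25, -0.33, 0, -0.01]
    - [-0.14, 0.04, 0.25, -0.33, 0, -0.01]
    - [-0.14, 0.04, 0.25, -0.33, 0, -0.01]
    - [-0.14, 0.04, 0.25, -0.33, 0, -0.01]
    - [-0.14, 0.04, 0.25, -0.33, 0, -0.01]
    - [-0.14, 0.04, 0.25, -0.33, 0, -0.01]
    - [-0.14, 0.04, 0.25, -0.33, 0, -0.01]
    - [-0.14, 0.04, 0.25, -0.33, 0, -0.01]
    - [-0.14, 0.04, 0.25, -0.33, 0, -0.01]
    - [-0.14, 0.04, 0.25, -0.33, 0, -0.01]
    - [0, 0, 0, 0, 0, 0]

```text
time: 9.0
eef_pos: [0.5373, 0.141, 0.1704]
tcp_rot: [[-0.966, 0.172, -0.192], [0.257, 0.61, -0.749], [-0.012, -0.773, -0.634]]
ft_force: [-0.9, -0.5, 0.3]
grip_width: 0.452
```

```bash
python3 - <<'E'
from go import *;from kin import *
g=np.load("tip.npz")["g"];M=moldR(53,75)
s=robot.state();print(s["joint_positions"].round(1))
to(g-M[:,0]*.06,toolR(M),2)
E
```

```text
[ -7.9  19.2 117.4  53.3  51.6  59.3]
rows 2 [0.37, 0.38, 0.07, 0.15, 0.03, -0.03] dist 0.0322
```

Emit:
drive_tool:
  motion:
    - [0.37, 0.2, 0.07, 0.15, 0.03, -0.03]
    - [0.37, 0.2, 0.07, 0.15, 0.03, -0.03]
    - [0, 0, 0, 0, 0, 0]

```text
time: 9.3
eef_pos: [0.5165, 0.1513, 0.1575]
tcp_rot: [[-0.966, 0.154, -0.209], [0.259, 0.576, -0.775], [0.001, -0.803, -0.596]]
ft_force: [-0.2, 0.4, 0.8]
grip_width: 0.45
```

```bash
python3 - <<'E'
from go import *;from kin import *
g=np.load("tip.npz")["g"];M=moldR(53,75)
p,z,m,s=shot("wrist","w7");print(s["eef_pos"])
print("off mould axes",(M.T@(s["eef_pos"]-g)).round(4),np.degrees(Ro.from_matrix(s["tcp_rot"].T@toolR(M)).as_rotvec()).round(2))
to(g-M[:,0]*.04,toolR(M),1)
w=cloud(p,z,m)
E
```

```text
[0.51649695 0.15134966 0.15753292]
off mould axes [-0.0702  0.0008 -0.0005] [-0.41 -0.05  0.02]
rows 1 [-0.0, 1.02, -0.01, -0.04, -0.0, -0.0] dist 0.0305
```

View pics/w7.png

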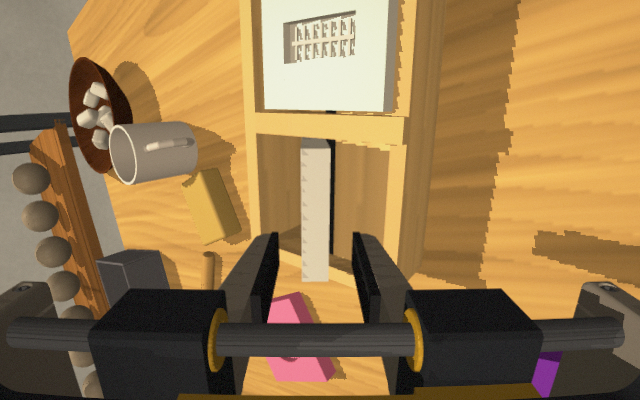

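Emit:
drive_tool:
  motion:
    - [0, 0.6, 0, 0, 0, 0]
    - [0, 0.6, 0, 0, 0, 0]
    - [0, 0.6, 0, 0, 0, 0]
    - [0, 0, 0, 0, 0, 0]

```text
time: 9.75
eef_pos: [0.527, 0.1857, 0.1165]
tcp_rot: [[-0.967, 0.158, -0.201], [0.255, 0.575, -0.777], [-0.007, -0.802, -0.597]]
ft_force: [0.1, -0.3, -0.2]
grip_width: 0.45
```

```bash
python3 - <<'E'
from go import *;from kin import *
g=np.load("tip.npz")["g"];M=moldR(53,75)
p,z,m,s=shot("wrist","w8");print(s["eef_pos"],s["ft_force"].round(2))
print("off mould axes",(M.T@(s["eef_pos"]-g)).round(4),np.degrees(Ro.from_matrix(s["tcp_rot"].T@toolR(M)).as_rotvec()).round(2))
to(g+M[:,0]*.004,toolR(M),1)
E
```

```text
[0.52698969 0.18572505 0.11646747] [ 0.08 -0.34 -0.17]
off mould axes [-0.0158 -0.0004  0.0035] [-0.37  0.41 -0.2 ]
rows 1 [0.03, 0.69, 0.12, -0.04, 0.05, -0.03] dist 0.0209
```

View pics/w8.png

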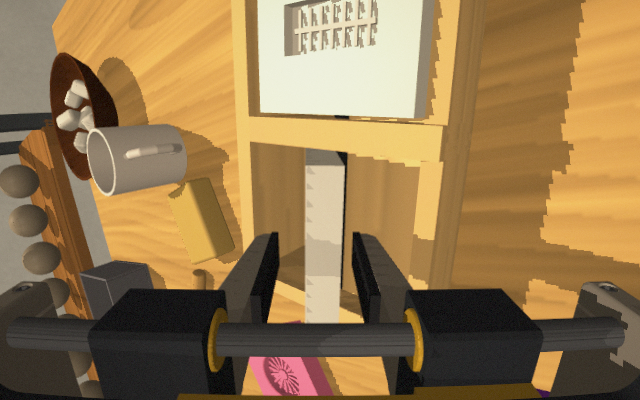

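Emit:
drive_tool:
  motion:
    - [0.02, 0.35, 0.12, -0.04, 0.05, -0.03]
    - [0, 0.33, 0.02, 0, 0, 0]
    - [0, 0, 0, 0, 0, 0]

```text
time: 10.1
eef_pos: [0.5302, 0.1944, 0.099]
tcp_rot: [[-0.966, 0.158, -0.205], [0.258, 0.581, -0.772], [-0.003, -0.798, -0.602]]
ft_force: [0.1, -0.1, 0.7]
grip_width: 0.453
```

```bash
python3 - <<'E'
from go import *;from kin import *
g=np.load("tip.npz")["g"];M=moldR(53,75)
s=robot.state()
print("off mould axes",(M.T@(s["eef_pos"]-g)).round(4),np.degrees(Ro.from_matrix(s["tcp_rot"].T@toolR(M)).as_rotvec()).round(2))
E
```

```text
off mould axes [ 0.0037 -0.0012  0.0003] [ 0.03  0.12 -0.11]
```

Aligned within about 1 mm; closing.

Emit:
drive_tool:
  motion:
    - [0, 0, 0, 0, 0, 0]
    - [0, 0, 0, 0, 0, 0]
    - [0, 0, 0, 0, 0, 0]
    - [0, 0, 0, 0, 0, 0]
  grip: 1

```text
time: 10.5
eef_pos: [0.5304, 0.194, 0.0994]
tcp_rot: [[-0.966, 0.158, -0.205], [0.259, 0.581, -0.771], [-0.003, -0.798, -0.602]]
ft_force: [-1.6, 1.7, -2.4]
grip_width: 0.214
```

Emit:
drive_tool:
  motion:
    - [0, -0.16, -0.12, 0, 0, 0]
    - [0, -0.24, -0.18, 0, 0, 0]
    - [0, -0.4, -0.3, 0, 0, 0]
    - [0, -0.4, -0.3, 0, 0, 0]
    - [0, -0.4, -0.3, 0, 0, 0]
    - [0, 0, 0, 0, 0, 0]

```text
time: 11.1
eef_pos: [0.5295, 0.1929, 0.1635]
tcp_rot: [[-0.966, 0.158, -0.205], [0.259, 0.579, -0.773], [-0.003, -0.8, -0.6]]
ft_force: [-0.6, -0.4, -2.2]
grip_width: 0.211
```

```bash
python3 - <<'E'
from go import *
p,z,m,s=shot("wrist","w9");print(s["ft_force"].round(2),s["grip_width"])
E
```

```text
[-0.62 -0.4  -2.19] 0.2106796099462001
```

View pics/w9.png

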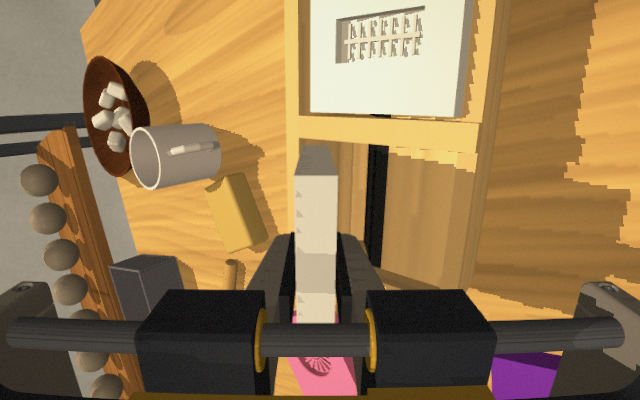

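```bash
python3 - <<'E'
from kin import *
g=np.load("tip.npz")["g"];M=moldR(53,75)
for k in (7,8):
    p,z,m,s=pickle.load(open(f"w{k}.pkl","rb"))
    w=cloud(p,z,m);q=(w-g)@M
    ok=(np.abs(q[...,0])<.006)&(np.abs(q[...,2])<.009)&(np.abs(q[...,1])<.09)
    h=cv2.cvtColor(p,cv2.COLOR_RGB2HSV);ok&=(h[...,1]<75)
    y=q[...,1][ok];print(k,ok.sum(),np.percentile(y,[.5,2,98,99.5]).round(4),"x",np.median(q[...,0][ok]).round(4))
# w9: far end of slab and front face plane in the tool frame
p,z,m,s=pickle.load(open("w9.pkl","rb"));T=m["T_tool_cam"];w=cloud(p,z,m,(T[:3,:3],T[:3,3]))
print(w[180:240:10,305:335:10].round(4).tolist())
h=cv2.cvtColor(p,cv2.COLOR_RGB2HSV);q=w;ok=np.isfinite(q[...,0])&(np.abs(q[...,2])<.012)&(q[...,1]>-.03)&(q[...,1]<.12)&(h[...,1]<75);ok[:, :290]=0;ok[:,345:]=0;ok[300:]=0
print("tool x min",np.percentile(q[...,0][ok],[.2,1,5]).round(4))
e=ok&(np.abs(q[...,1]+.0037)<.006);print("edge y",np.median(q[...,1][e]).round(4), "z range",np.percentile(q[...,2][e],[1,99]).round(4))
P=q[e];A=np.c_[P[:,0],np.ones(len(P))];print("edge slope dy/dx deg",np.degrees(np.arctan(np.linalg.lstsq(A,P[:,1],rcond=None)[0][0])))
E
```

```text
7 3360 [-0.0491 -0.0482  0.0476  0.0493] x -0.0004
8 5317 [-0.0498 -0.0493  0.0424  0.0441] x -0.0005
[[[-0.0455, -0.0024, -0.0052], [-0.0456, -0.0027, -0.0006], [-0.0459, -0.0042, 0.0039]], [[-0.0412, -0.0041, -0.0052], [-0.0409, -0.0031, -0.0006], [-0.0409, -0.0031, 0.004]], [[-0.0364, -0.0041, -0.0052], [-0.0362, -0.0032, -0.0006], [-0.0363, -0.0036, 0.004]], [[-0.0316, -0.0041, -0.0052], [-0.0317, -0.0044, -0.0006], [-0.0318, -0.0046, 0.004]], [[-0.0265, -0.0038, -0.0053], [-0.0268, -0.0044, -0.0006], [-0.0265, -0.0036, 0.0041]], [[-0.0215, -0.0039, -0.0053], [-0.0216, -0.0041, -0.0006], [-0.0214, -0.0035, 0.0042]]]
tool x min [-0.1518 -0.1492 -0.1383]
edge y -0.0037 z range [-0.0103  0.0096]
edge slope dy/dx deg -0.4814342471273144
```

Emit:
drive_tool:
  motion:
    - [0, -0.4, -0.3, 0, 0, 0]
    - [0, -0.6, -0.45, 0, 0, 0]
    - [0, -0.6, -0.45, 0, 0, 0]
    - [0, -0.6, -0.45, 0, 0, 0]
    - [0, -0.4, -0.3, 0, 0, 0]
    - [0, 0, 0, 0, 0, 0]

```text
time: 11.75
eef_pos: [0.5259, 0.1924, 0.2587]
tcp_rot: [[-0.966, 0.151, -0.209], [0.258, 0.578, -0.774], [0.004, -0.802, -0.597]]
ft_force: [0.7, -0.5, -2.5]
grip_width: 0.22
```

```bash
cat > rk.py <<'E'
from go import *;from kin import *
M2=moldR(65,71)
bay=np.array([.6044,-.2419,.0798])
def tgt(up,off,lat=0):
    """TCP pose for slab 'up' m above its seat along slope, 'off' m off the slats"""
    return bay+M2[:,2]*(.01+off)-M2[:,0]*(.055+up)+M2[:,0]*.0037-M2[:,1]*(.0012-lat)
E
python3 - <<'E'
from rk import *
print(tgt(.1,.015))
to(tgt(.10,.015),toolR(M2),19)
to(tgt(.10,.015),toolR(M2),22)
E
```

```text
[ 0.59209372 -0.28132589  0.22748982]
rows 19 [-0.35, -0.35, 0.68, 0.08, 0.02, 0.02] dist 0.4793
rows 22 [-0.3, -0.3, 0.59, 0.07, 0.02, 0.01] dist 0.4793
```

Emit:
drive_tool:
  motion:
    - [-0.15, -0.15, 0.3, 0.07, 0.02, 0.01]
    - [-0.3, -0.3, 0.59, 0.07, 0.02, 0.01]
    - [-0.3, -0.3, 0.59, 0.07, 0.02, 0.01]
    - [-0.3, -0.3, 0.59, 0.07, 0.02, 0.01]
    - [-0.3, -0.3, 0.59, 0.07, 0.02, 0.01]
    - [-0.3, -0.3, 0.59, 0.07, 0.02, 0.01]
    - [-0.3, -0.3, 0.59, 0.07, 0.02, 0.01]
    - [-0.3, -0.3, 0.59, 0.07, 0.02, 0.01]
    - [-0.3, -0.3, 0.59, 0.07, 0.02, 0.01]
    - [-0.3, -0.3, 0.59, 0.07, 0.02, 0.01]
    - [-0.3, -0.3, 0.59, 0.07, 0.02, 0.01]
    - [-0.3, -0.3, 0.59, 0.07, 0.02, 0.01]
    - [-0.3, -0.3, 0.59, 0.07, 0.02, 0.01]
    - [-0.3, -0.3, 0.59, 0.07, 0.02, 0.01]
    - [-0.3, -0.3, 0.59, 0.07, 0.02, 0.01]
    - [-0.3, -0.3, 0.59, 0.07, 0.02, 0.01]
    - [-0.3, -0.3, 0.59, 0.07, 0.02, 0.01]
    - [-0.15, -0.15, 0.3, 0.07, 0.02, 0.01]
    - [0, 0, 0, 0, 0, 0]

```text
time: 13.65
eef_pos: [0.5688, -0.1996, 0.203]
tcp_rot: [[-0.949, 0.103, -0.299], [0.314, 0.42, -0.852], [0.038, -0.902, -0.43]]
ft_force: [0.2, -0.0, -1.7]
grip_width: 0.219
```

```bash
python3 - <<'E'
from rk import *
s=robot.state();print(s["grip_width"],s["ft_force"].round(2))
to(tgt(.10,.015),toolR(M2),4)
E
```

```text
0.21852039475160084 [ 0.19 -0.05 -1.73]
rows 4 [-0.4, -0.44, 0.44, 0.02, -0.01, 0.07] dist 0.0885
```

Emit:
drive_tool:
  motion:
    - [-0.3, -0.9, 0.2, 0.02, -0.01, 0.07]
    - [-0.45, -0.5, 0.4, 0.02, -0.01, 0.07]
    - [-0.45, -0.2, 0.6, 0.02, -0.01, 0.07]
    - [-0.35, -0.1, 0.4, 0.02, -0.01, 0.07]
    - [0, 0, 0, 0, 0, 0]

```text
time: 14.15
eef_pos: [0.5932, -0.2757, 0.2281]
tcp_rot: [[-0.946, 0.135, -0.293], [0.323, 0.4, -0.858], [0.002, -0.906, -0.422]]
ft_force: [0.5, 0.3, -1.8]
grip_width: 0.216
```

```bash
python3 - <<'E'
from rk import *
p,z,m,s=shot("wrist","w10");shot("scene","s10")
a=cv2.imread("pics/s10.png");cv2.imwrite("pics/s10c.png",cv2.resize(a[100:280,120:340],None,fx=3,fy=3,interpolation=cv2.INTER_CUBIC))
to(tgt(.08,.015),toolR(M2),1)
E
```

```text
rows 1 [-0.07, 0.59, 0.22, 0.0, 0.01, 0.03] dist 0.0189
```

View pics/w10.png

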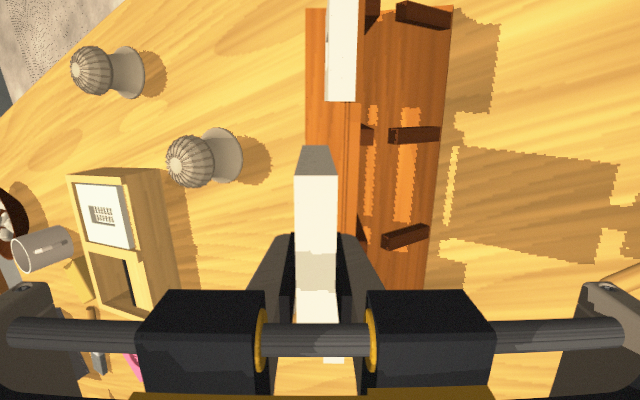

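View pics/s10c.png

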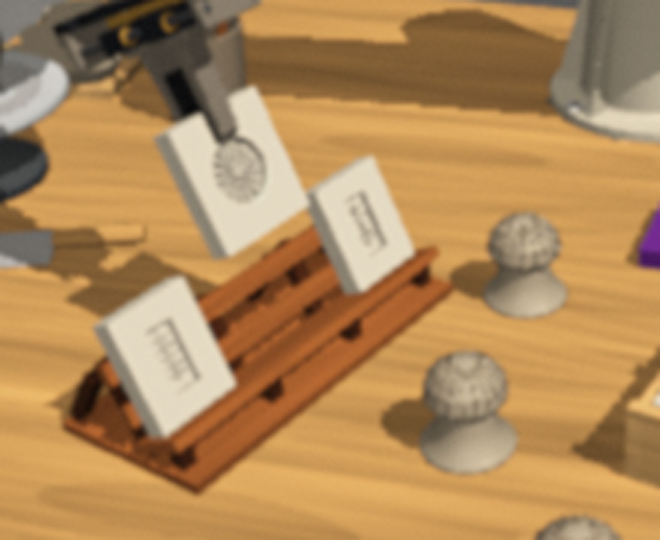

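```bash
python3 - <<'E'
from rk import *
O=np.array([.612,-.220]);a=np.radians(71);ex=np.array([np.cos(a),np.sin(a)]);ey=np.array([-np.sin(a),np.cos(a)])
for k in ("w1","w10"):
    p,z,m,s=pickle.load(open(k+".pkl","rb"));w=cloud(p,z,m);h=cv2.cvtColor(p,cv2.COLOR_RGB2HSV)
    q=w[...,:2]-O;X=q@ex;Y=q@ey;Z=w[...,2]
    reg=(np.abs(Y)<.2)&(X>-.14)&(X<.06)&np.isfinite(Z)
    up=np.cos(np.radians(25))*(Z-.03)-np.sin(np.radians(25))*X   # along slope
    off=np.cos(np.radians(25))*X+np.sin(np.radians(25))*(Z-.03)  # off the slats
    br=reg&(h[...,1]>120)
    L=br&(np.abs(Y)<.07)&(off>.01)&(off<.036)&(np.abs(up)<.006)
    print(k,"ledge up",np.median(up[L]).round(4),L.sum(),"slope Y,off",np.linalg.lstsq(np.c_[Y[L],off[L]-.02,np.ones(L.sum())],up[L],rcond=None)[0].round(4))
    S=br&(np.abs(Y)<.07)&(up>.02)&(up<.066)&(np.abs(off)<.006)
    if S.sum()>20: print(k,"slats off",np.median(off[S]).round(4),S.sum(),np.linalg.lstsq(np.c_[Y[S],up[S]-.04,np.ones(S.sum())],off[S],rcond=None)[0].round(4))
    wh=reg&(h[...,1]<70)&(h[...,2]>100)
    for nm,b in (("A",wh&(Y>.06)),("B",wh&(Y<-.06))):
        b=b&(up>-.01)&(up<.12)&(off>.013)&(off<.03)
        if b.sum()<50: continue
        print(k,nm,"face off",np.median(off[b]).round(4),b.sum(),np.linalg.lstsq(np.c_[Y[b]-np.sign(Y[b])*.118,up[b]-.05,np.ones(b.sum())],off[b],rcond=None)[0].round(4),"Y",np.percentile(Y[b],[.5,2,98,99.5]).round(4),"up max",np.percentile(up[b],99).round(4))
    if k=="w10":
        b=wh&(up>.18)&(off>-.02)&(off<.06)
        yy=Y[b];print("slab Y",np.percentile(yy,[.5,2,98]).round(4),"off",np.percentile(off[b],[1,99]).round(4),"up",np.percentile(up[b],[5,50,95]).round(4))
        P=M2.T@(s["eef_pos"]-tgt(0,0));print("tcp up/lat/off of seat",(-P[0]).round(4),P[1].round(4),P[2].round(4))
E
```

```text
w1 ledge up 0.0002 1943 slope Y,off [ 0.0015 -0.0026  0.0002]
w1 slats off 0.0017 1223 [0.003  0.0541 0.0006]
w1 A face off 0.0222 1749 [ 0.0189 -0.0241  0.0208] Y [0.0791 0.0793 0.1573 0.1589] up max 0.1011
w1 B face off 0.0213 2321 [ 0.0064 -0.0188  0.0202] Y [-0.1596 -0.1568 -0.0813 -0.0806] up max 0.1017
w10 ledge up 0.0004 865 slope Y,off [-0.0056  0.0005  0.0001]
w10 slats off 0.0016 538 [-0.0035  0.0152  0.0014]
w10 A face off 0.0172 73 [ 0.0951 -0.5116  0.0398] Y [0.1064 0.1076 0.1596 0.1603] up max 0.1009
w10 B face off 0.0183 1477 [ 0.0024 -0.065   0.021 ] Y [-0.1515 -0.1487 -0.0829 -0.0816] up max 0.1021
slab Y [-0.0488 -0.0487  0.028 ] off [0.0189 0.0405] up [0.2038 0.2081 0.289 ]
tcp up/lat/off of seat 0.0981 0.0008 0.0204
```

Emit:
drive_tool:
  motion:
    - [-0.05, 0.3, 0.1, 0, 0.01, 0.03]
    - [0, 0.5, 0.1, 0, 0, 0]
    - [0, 0.5, 0.1, 0, 0, 0]
    - [0, 0.5, 0, 0, 0, 0]
    - [0, 0.3, 0, 0, 0, 0]
    - [0, 0, 0, 0, 0, 0]

```text
time: 14.85
eef_pos: [0.5985, -0.2507, 0.1598]
tcp_rot: [[-0.947, 0.132, -0.294], [0.322, 0.404, -0.856], [0.006, -0.905, -0.425]]
ft_force: [0.5, -0.3, -2.1]
grip_width: 0.215
```

```bash
cat >> rk.py <<'E'
def rep():
    s=robot.state();P=M2.T@(s["eef_pos"]-tgt(0,0));F=M2.T@s["ft_force"]
    print("up/lat/off mm",(-P[0]*1e3).round(1),(P[1]*1e3).round(1),(P[2]*1e3).round(1),"rot err deg (tool xyz)",np.degrees(Ro.from_matrix(s["tcp_rot"].T@toolR(M2)).as_rotvec()).round(2),"F up/lat/off",(-F[0]).round(2),F[1].round(2),F[2].round(2),"t",s["time"],"w",s["grip_width"])
E
python3 -c "
from rk import *
rep()"
```

```text
up/lat/off mm 25.6 3.9 14.5 rot err deg (tool xyz) [0.16 0.04 0.37] F up/lat/off -1.88 -0.54 -0.97 t 14.85 w 0.21537876035500655
```

Emit:
drive_tool:
  motion:
    - [-0.08, 0.15, 0.13, 0.01, 0, 0.04]
    - [-0.08, 0.2, 0.13, 0, 0, 0]
    - [0, 0.2, 0, 0, 0, 0]
    - [0, 0, 0, 0, 0, 0]

```text
time: 15.25
eef_pos: [0.604, -0.253, 0.1405]
tcp_rot: [[-0.946, 0.138, -0.294], [0.325, 0.4, -0.857], [-0.001, -0.906, -0.423]]
ft_force: [-0.9, 1.0, -3.0]
grip_width: 0.216
```

```bash
python3 -c "
from rk import *
rep()
shot('scene','s11');shot('side','d11')
a=cv2.imread('pics/s11.png');cv2.imwrite('pics/s11c.png',cv2.resize(a[130:280,130:290],None,fx=4,fy=4,interpolation=cv2.INTER_CUBIC))
"
```

```text
up/lat/off mm 8.2 -2.0 6.0 rot err deg (tool xyz) [ 0.05  0.07 -0.04] F up/lat/off -3.01 1.23 -0.67 t 15.25 w 0.2161463108495749
```

View pics/s11c.png

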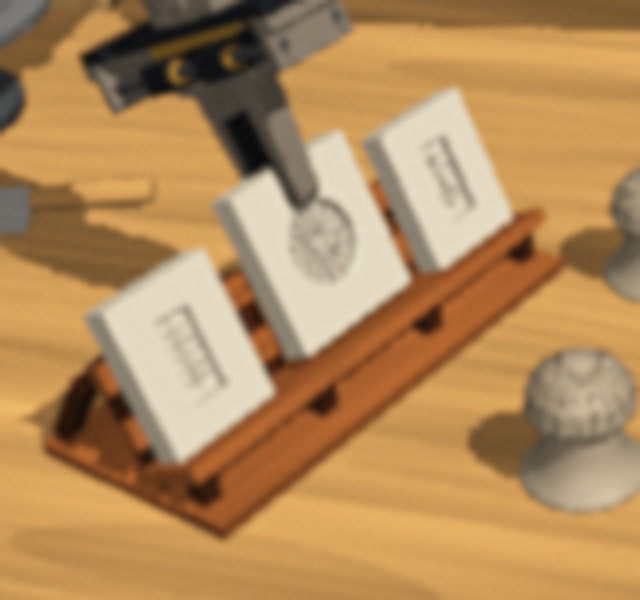

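```bash
cat > gap.py <<'E'
from rk import *
def gaps(tag):
    O=np.array([.612,-.220]);a=np.radians(71);ex=np.array([np.cos(a),np.sin(a)]);ey=np.array([-np.sin(a),np.cos(a)])
    p,z,m,s=pickle.load(open(tag+".pkl","rb"));w=cloud(p,z,m);h=cv2.cvtColor(p,cv2.COLOR_RGB2HSV)
    q=w[...,:2]-O;X=q@ex;Y=q@ey;Z=w[...,2];c,s_=np.cos(np.radians(25)),np.sin(np.radians(25))
    up=c*(Z-.03)-s_*X;off=c*X+s_*(Z-.03)
    b=np.isfinite(Z)&(h[...,1]<70)&(h[...,2]>110)&(np.abs(Y)<.18)&(up>.02)&(up<.08)&(off>.012)&(off<.045)
    for u in (.03,.05,.07):
        r=np.sort(Y[b&(np.abs(up-u)<.01)]);i=np.where(np.diff(r)>.008)[0]
        e=[r[0]]+[x for k in i for x in (r[k],r[k+1])]+[r[-1]];print(tag,u,np.round(np.array(e)*1e3,1))
    sl=b&(np.abs(Y)<.045)&(up<.03)|b&(np.abs(Y)<.045)&(np.abs(Y)>.032)
    cf=np.linalg.lstsq(np.c_[Y[sl],up[sl]-.05,np.ones(sl.sum())],off[sl],rcond=None)[0];print(" slab face: yaw deg",np.degrees(cf[0]).round(2),"lean dev",np.degrees(cf[1]).round(2),"off",cf[2].round(4))
E
python3 -c "
from gap import *
gaps('s11');gaps('d11')"
```

```text
s11 0.03 [-163.   -80.4  -54.8   48.4   77.3  157.8]
s11 0.05 [-163.6  -80.6  -54.3   49.2   78.2  158.1]
s11 0.07 [-162.6  -81.4  -53.9   47.6   77.6  158.5]
 slab face: yaw deg 0.38 lean dev -0.14 off 0.0257
d11 0.03 [-159.7  -77.5  -50.9   51.2   81.4  162.3]
d11 0.05 [-160.2  -77.7  -51.5   49.7   79.7  162.2]
d11 0.07 [-162.3  -78.5  -51.1   50.9   79.   162.2]
 slab face: yaw deg -0.06 lean dev -0.54 off 0.0264
```

Emit:
drive_tool:
  motion:
    - [0.05, 0.08, 0, 0, 0, 0]
    - [0, 0.05, 0, 0, 0, 0]
    - [0, 0.05, 0, 0, 0, 0]
    - [0, 0, 0, 0, 0, 0]

```text
time: 15.75
eef_pos: [0.6039, -0.2509, 0.1371]
tcp_rot: [[-0.946, 0.141, -0.293], [0.325, 0.399, -0.857], [-0.004, -0.906, -0.423]]
ft_force: [-0.0, 0.7, -2.2]
grip_width: 0.216
```

```bash
python3 -c "
from rk import *
rep()"
```

```text
up/lat/off mm 4.3 -1.2 6.3 rot err deg (tool xyz) [ 0.01  0.11 -0.19] F up/lat/off -2.23 0.27 -0.31 t 15.75 w 0.21580968041824394
```

Still clear of the ledge; lowering in fine steps.

Emit:
drive_tool:
  motion:
    - [0.03, 0.04, 0.02, 0, 0, -0.02]
    - [0, 0.04, 0, 0, 0, 0]
    - [0, 0, 0, 0, 0, 0]

```text
time: 16.05
eef_pos: [0.6032, -0.2501, 0.1346]
tcp_rot: [[-0.946, 0.138, -0.293], [0.324, 0.4, -0.858], [-0.001, -0.906, -0.423]]
ft_force: [0.4, -1.3, -1.5]
grip_width: 0.216
```

Emit:
drive_tool:
  motion:
    - [0, 0.04, 0, 0, 0, 0]
    - [0, 0, 0, 0, 0, 0]

```text
time: 16.25
eef_pos: [0.6034, -0.2496, 0.1334]
tcp_rot: [[-0.946, 0.138, -0.293], [0.324, 0.4, -0.858], [-0.001, -0.906, -0.423]]
ft_force: [0.1, 0.6, -1.2]
grip_width: 0.214
```

```bash
python3 -c "
from rk import *
rep()"
```

```text
up/lat/off mm 0.5 -0.3 5.7 rot err deg (tool xyz) [ 0.01  0.12 -0.02] F up/lat/off -1.32 0.13 0.08 t 16.25 w 0.21352251632867067
```

Emit:
drive_tool:
  motion:
    - [0, 0.01, 0.05, 0, 0, 0]
    - [0, 0.01, 0.04, 0, 0, 0]
    - [0, 0, 0, 0, 0, 0]

```text
time: 16.55
eef_pos: [0.6029, -0.252, 0.1321]
tcp_rot: [[-0.946, 0.139, -0.293], [0.324, 0.4, -0.858], [-0.002, -0.906, -0.423]]
ft_force: [-0.1, -0.3, -1.5]
grip_width: 0.214
```

```bash
python3 -c "
from rk import *
rep()"
```

```text
up/lat/off mm 0.3 -0.7 3.0 rot err deg (tool xyz) [ 0.02  0.13 -0.06] F up/lat/off -1.26 0.04 -0.94 t 16.55 w 0.21366440241373272
```

Emit:
drive_tool:
  motion:
    - [0, 0.03, 0.03, 0, 0, 0]
    - [0, 0, 0, 0, 0, 0]
    - [0, 0, 0, 0, 0, 0]

```text
time: 16.85
eef_pos: [0.6029, -0.2527, 0.1318]
tcp_rot: [[-0.946, 0.139, -0.293], [0.324, 0.4, -0.858], [-0.003, -0.906, -0.423]]
ft_force: [0.8, 0.2, -2.4]
grip_width: 0.214
```

```bash
python3 -c "
from gap import *
rep();shot('scene','s12');shot('side','d12');gaps('s12');gaps('d12');rep()
a=cv2.imread('pics/d12.png');cv2.imwrite('pics/d12c.png',cv2.resize(a[100:220,240:400],None,fx=5,fy=5,interpolation=cv2.INTER_CUBIC))
"
```

```text
up/lat/off mm 0.4 -0.9 2.3 rot err deg (tool xyz) [ 0.04  0.15 -0.1 ] F up/lat/off -2.34 -0.69 -0.61 t 16.85 w 0.21366588150261034
s12 0.03 [-162.5  -79.   -53.3   50.7   77.2  161.2]
s12 0.05 [-163.8  -81.4  -53.4   52.5   76.9  160.5]
s12 0.07 [-162.9  -80.1  -53.1   47.7   75.   161.6]
 slab face: yaw deg -0.18 lean dev 0.09 off 0.022
d12 0.03 [-161.3  -79.2  -48.6   52.3   80.7  161.5]
d12 0.05 [-162.4  -79.   -50.5   52.4   79.3  161.5]
d12 0.07 [-161.3  -78.2  -50.3   52.    80.6  162. ]
 slab face: yaw deg -0.05 lean dev 0.39 off 0.0226
up/lat/off mm 0.2 -0.8 2.3 rot err deg (tool xyz) [ 0.04  0.15 -0.09] F up/lat/off -2.01 0.45 -2.16 t 16.95 w 0.21377663711634506
```

View pics/d12c.png

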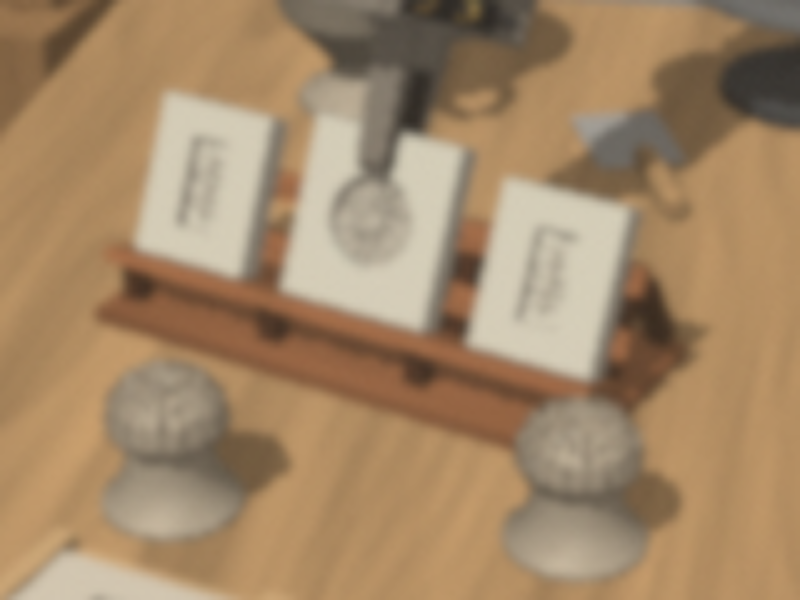

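Emit:
drive_tool:
  motion:
    - [0, 0.04, 0.02, 0, 0, 0]
    - [0, 0, 0, 0, 0, 0]
    - [0, 0, 0, 0, 0, 0]

```text
time: 17.25
eef_pos: [0.603, -0.2531, 0.1317]
tcp_rot: [[-0.946, 0.14, -0.292], [0.324, 0.4, -0.858], [-0.003, -0.906, -0.423]]
ft_force: [-0.5, -0.2, -2.8]
grip_width: 0.217
```

```bash
python3 -c "
from rk import *
rep()"
```

```text
up/lat/off mm 0.4 -1.1 2.0 rot err deg (tool xyz) [ 0.06  0.18 -0.13] F up/lat/off -2.39 0.4 -1.48 t 17.25 w 0.21698479703416432
```

Emit:
drive_tool:
  motion:
    - [0.02, 0.07, 0.02, 0, 0, 0]
    - [0, 0.05, 0.01, 0, 0, 0]
    - [0, 0, 0, 0, 0, 0]

```text
time: 17.55
eef_pos: [0.6031, -0.2531, 0.1318]
tcp_rot: [[-0.946, 0.142, -0.29], [0.323, 0.4, -0.858], [-0.006, -0.906, -0.424]]
ft_force: [-0.4, 0.1, -3.1]
grip_width: 0.211
```

```bash
python3 -c "
from rk import *
rep()"
```

```text
up/lat/off mm 0.5 -1.2 2.0 rot err deg (tool xyz) [ 0.1   0.26 -0.24] F up/lat/off -2.78 0.43 -1.32 t 17.55 w 0.2110405648708811
```

Emit:
drive_tool:
  motion:
    - [0, 0.1, 0, 0, 0.03, 0.03]

```text
time: 17.65
eef_pos: [0.604, -0.2529, 0.1313]
tcp_rot: [[-0.945, 0.147, -0.293], [0.328, 0.397, -0.857], [-0.01, -0.906, -0.424]]
ft_force: [-15.0, -10.2, 35.8]
grip_width: 0.216
```

```bash
python3 -c "
from rk import *
rep()"
```

```text
up/lat/off mm -0.1 -2.0 2.2 rot err deg (tool xyz) [ 0.08  0.09 -0.57] F up/lat/off 38.56 10.91 1.97 t 17.65 w 0.21622539132550403
```

Emit:
drive_tool:
  motion:
    - [0, 0, 0, 0, 0, 0]
    - [0, 0, 0, 0, 0, 0]

```text
time: 17.85
eef_pos: [0.6041, -0.2534, 0.1317]
tcp_rot: [[-0.944, 0.149, -0.294], [0.329, 0.396, -0.857], [-0.011, -0.906, -0.423]]
ft_force: [0.5, -0.5, -2.1]
grip_width: 0.217
```

```bash
python3 -c "
from gap import *
rep();shot('scene','s13');gaps('s13');shot('side','d13');gaps('d13')"
```

```text
up/lat/off mm 0.4 -2.3 2.0 rot err deg (tool xyz) [ 0.04  0.09 -0.66] F up/lat/off -1.74 -0.6 -1.13 t 17.85 w 0.2169946136344114
s13 0.03 [-163.3  -80.   -55.    48.8   78.   161.4]
s13 0.05 [-163.2  -82.8  -56.5   50.9   75.9  158.1]
s13 0.07 [-164.8  -82.4  -54.5   47.5   76.7  160.1]
 slab face: yaw deg 0.06 lean dev 0.71 off 0.0215
d13 0.03 [-161.2  -78.2  -50.9   49.4   80.6  161.5]
d13 0.05 [-162.3  -79.5  -51.9   50.9   78.2  161.4]
d13 0.07 [-160.4  -79.4  -50.2   50.2   80.6  161.6]
 slab face: yaw deg -0.12 lean dev -0.14 off 0.0221
```

Emit:
drive_tool:
  motion:
    - [0.03, -0.1, 0, 0, 0.01, -0.08]
    - [0.03, 0, 0, 0, 0, 0]
    - [0, 0, 0, 0, 0, 0]

```text
time: 18.25
eef_pos: [0.6014, -0.2532, 0.133]
tcp_rot: [[-0.946, 0.135, -0.295], [0.325, 0.402, -0.856], [0.003, -0.906, -0.424]]
ft_force: [0.3, 1.0, -2.9]
grip_width: 0.214
```

```bash
python3 -c "
from gap import *
rep();shot('scene','s14');gaps('s14');shot('side','d14');gaps('d14')"
```

```text
up/lat/off mm 1.8 0.4 1.9 rot err deg (tool xyz) [ 0.08 -0.03  0.18] F up/lat/off -3.1 0.04 -0.32 t 18.25 w 0.21350653448257245
s14 0.03 [-162.3  -81.1  -49.6   50.7   77.1  158. ]
s14 0.05 [-163.3  -79.3  -51.9   51.8   77.7  161.7]
s14 0.07 [-162.7  -82.5  -51.6   51.7   75.2  158.9]
 slab face: yaw deg 0.34 lean dev 0.22 off 0.0215
d14 0.03 [-161.   -76.8  -48.2   53.8   79.8  162.6]
d14 0.05 [-162.1  -79.3  -46.9   52.7   78.9  162.2]
d14 0.07 [-160.3  -78.1  -48.5   54.6   81.   162.1]
 slab face: yaw deg -0.45 lean dev 0.15 off 0.0223
```

Emit:
drive_tool:
  motion:
    - [-0.04, 0.02, 0, 0, 0, 0.02]
    - [0, 0.02, 0, 0, 0, 0]
    - [0, 0.01, 0, 0, 0, 0]

```text
time: 18.65
eef_pos: [0.6029, -0.253, 0.1316]
tcp_rot: [[-0.945, 0.138, -0.295], [0.326, 0.401, -0.856], [0.0, -0.906, -0.424]]
ft_force: [-2.3, -1.7, 2.9]
grip_width: 0.213
```

```bash
python3 -c "
from gap import *
rep()"
```

```text
up/lat/off mm 0.3 -1.0 2.0 rot err deg (tool xyz) [ 0.08 -0.02 -0.01] F up/lat/off 3.65 1.6 -0.94 t 18.65 w 0.2132419267376586
```

Emit:
drive_tool:
  motion:
    - [0, 0.005, 0.04, 0, 0, 0]

```text
time: 18.75
eef_pos: [0.6028, -0.2534, 0.1315]
tcp_rot: [[-0.945, 0.139, -0.295], [0.326, 0.402, -0.856], [0.0, -0.905, -0.425]]
ft_force: [0.6, 5.0, 3.2]
grip_width: 0.215
```

```bash
python3 -c "
from gap import *
rep()"
```

```text
up/lat/off mm 0.3 -1.1 1.5 rot err deg (tool xyz) [ 0.16 -0.04 -0.01] F up/lat/off 0.85 1.01 5.81 t 18.75 w 0.21455213001118384
```

Emit:
drive_tool:
  motion:
    - [0, 0, 0, 0, 0, 0]

```text
time: 18.85
eef_pos: [0.6029, -0.2532, 0.1316]
tcp_rot: [[-0.945, 0.139, -0.295], [0.326, 0.402, -0.855], [0.0, -0.905, -0.426]]
ft_force: [-1.0, 0.8, -1.2]
grip_width: 0.214
```

Emit:
drive_tool:
  motion:
    - [0, 0, 0, 0, 0, 0]
    - [0, 0, 0, 0, 0, 0]
    - [0, 0, 0, 0, 0, 0]
  grip: 0.55

```text
time: 19.15
eef_pos: [0.6032, -0.2538, 0.1318]
tcp_rot: [[-0.945, 0.14, -0.295], [0.326, 0.401, -0.856], [-0.001, -0.905, -0.425]]
ft_force: [-0.1, -0.7, -0.4]
grip_width: 0.441
```

```bash
python3 -c "
from gap import *
rep();shot('scene','s15');gaps('s15');shot('side','d15');gaps('d15')
shot('wrist','w15')
a=cv2.imread('pics/s15.png');cv2.imwrite('pics/s15c.png',cv2.resize(a[130:280,130:290],None,fx=4,fy=4,interpolation=cv2.INTER_CUBIC))
"
```

```text
up/lat/off mm 0.7 -1.5 1.4 rot err deg (tool xyz) [ 0.13 -0.02 -0.08] F up/lat/off -0.1 -0.12 -0.8 t 19.15 w 0.44082478713810236
s15 0.03 [-163.6  -79.9  -52.2   50.4   77.   161.7]
s15 0.05 [-163.7  -81.   -52.3   51.6   77.5  161.7]
s15 0.07 [-163.1  -82.2  -52.5   51.9   77.   158.9]
 slab face: yaw deg 0.74 lean dev 0.36 off 0.021
d15 0.03 [-162.7  -78.6  -51.    52.9   79.3  161.1]
d15 0.05 [-158.9  -78.4  -48.6   52.3   80.   160.8]
d15 0.07 [-160.6  -77.5  -49.9   50.8   82.2  161.9]
 slab face: yaw deg 0.3 lean dev -0.46 off 0.0219
```

View pics/s15c.png

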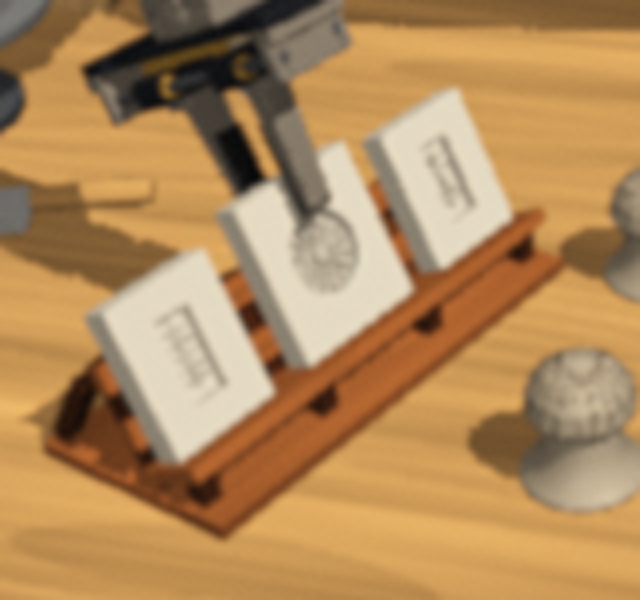

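View pics/w15.png

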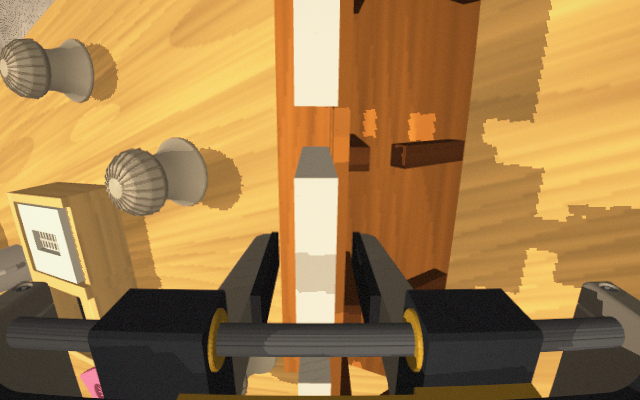

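Emit:
drive_tool:
  motion:
    - [0, -0.3, 0, 0, 0, 0]
    - [0, -0.4, 0, 0, 0, 0]
    - [0, -0.5, 0, 0, 0, 0]
    - [0, -0.8, 0, 0, 0, 0]
    - [0, -1, 0, 0, 0, 0]
    - [0, -1, 0, 0, 0, 0]
    - [0, -1, 0, 0, 0, 0]
    - [0, 0, 0, 0, 0, 0]

```text
time: 20.1
eef_pos: [0.5805, -0.3196, 0.2804]
tcp_rot: [[-0.945, 0.142, -0.295], [0.327, 0.398, -0.857], [-0.004, -0.907, -0.422]]
ft_force: [-0.1, 0.2, 0.1]
grip_width: 0.45
```

```bash
python3 -c "
from gap import *
rep();shot('scene','s16');gaps('s16');shot('side','d16');gaps('d16')
shot('wrist','w16')
a=cv2.imread('pics/s16.png');cv2.imwrite('pics/s16c.png',cv2.resize(a[130:330,130:450],None,fx=2.5,fy=2.5,interpolation=cv2.INTER_CUBIC))
"
```

```text
up/lat/off mm 164.9 -1.5 1.2 rot err deg (tool xyz) [-0.03  0.01 -0.27] F up/lat/off 0.05 0.12 0.16 t 20.1 w 0.4496198956804666
s16 0.03 [-161.9  -80.7  -53.6   52.2   76.3  160.5]
s16 0.05 [-162.7  -80.6  -52.3   51.    76.1  160.6]
s16 0.07 [-165.5  -82.4  -52.9   52.1   76.9  160.6]
 slab face: yaw deg 0.37 lean dev -0.33 off 0.021
d16 0.03 [-160.3  -78.8  -49.2   52.2   79.4  161.5]
d16 0.05 [-160.1  -77.2  -49.4   52.7   80.3  161.6]
d16 0.07 [-162.1  -78.1  -50.4   52.6   81.1  161.1]
 slab face: yaw deg 0.24 lean dev 0.34 off 0.0221
```

View pics/s16c.png

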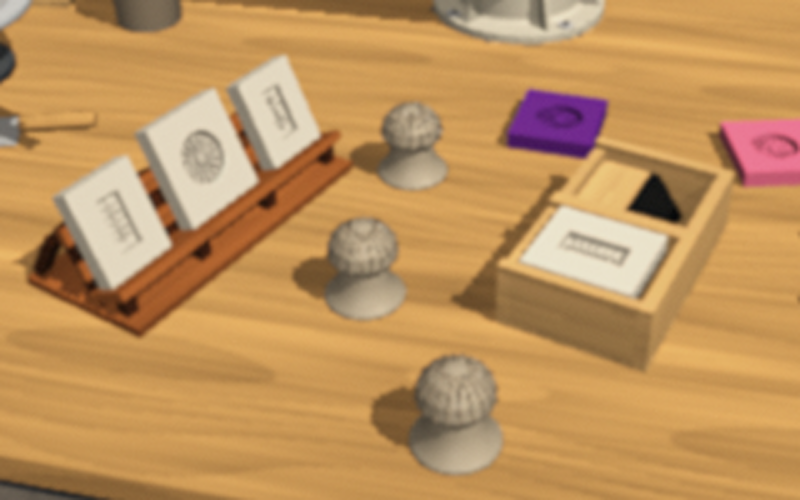

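View pics/w16.png

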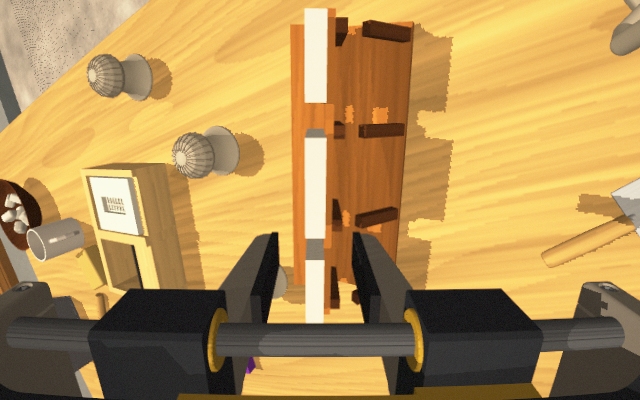

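```bash
python3 -c "
from h import *
from cell import job
for n,t in (('scene','s16'),('side','d16')):
    a=cv2.imread(f'pics/{n}0.png');b=cv2.imread(f'pics/{t}.png')
    d=(cv2.blur(cv2.absdiff(a,b).max(2),(3,3))>30).astype(np.uint8)
    k,l,st,ce=cv2.connectedComponentsWithStats(d)
    print(n,[st[i].tolist() for i in range(1,k) if st[i,4]>25])
print(job.hand_in())
"
```

```text
scene [[95, 0, 89, 128, 4879], [299, 0, 98, 127, 5730], [339, 0, 15, 40, 123], [85, 100, 32, 25, 446], [285, 103, 22, 10, 108], [200, 105, 41, 9, 167], [255, 104, 11, 6, 34], [121, 113, 24, 8, 105], [201, 125, 38, 8, 153], [69, 126, 51, 24, 638], [319, 126, 5, 10, 31], [255, 134, 53, 8, 201], [185, 165, 49, 58, 1736], [85, 168, 15, 8, 72], [104, 168, 41, 22, 448], [359, 188, 54, 33, 1112]]
side [[313, 0, 48, 82, 2127], [452, 0, 129, 164, 11228], [541, 0, 12, 31, 313], [560, 0, 32, 127, 1782], [395, 67, 25, 11, 168], [376, 85, 20, 17, 227], [425, 89, 10, 7, 47], [614, 95, 26, 58, 879], [467, 105, 8, 5, 28], [434, 106, 21, 10, 122], [360, 113, 27, 24, 257], [295, 123, 40, 44, 1286], [567, 147, 35, 33, 373], [512, 162, 64, 60, 1671], [498, 165, 28, 19, 311], [530, 175, 19, 10, 133], [482, 177, 15, 37, 289], [596, 191, 14, 20, 193], [500, 208, 10, 11, 65], [272, 224, 64, 47, 1770]]
the job is handed in; nothing more can be done
None
```

The cap mould now stands on the leaning rack between the two small moulds, hollow facing out, and the job is handed in at about 20 s of the 50 s allowed. I pressed its left end until it rocked over onto the slope and gripped it by the raised edge. I lifted it straight out, carried it over, felt for the ledge and slats by force, released it and backed the arm about 165 mm clear.

**Last checks, after release:**
- **Position:** the gaps to the small moulds are about 28 and 25 mm from the scene camera and 29 and 28 mm from the side camera. That puts it within about 2 mm of midway, close to the limit of the calibration.
- **Squareness:** its yaw and lean are within about 0.4° of the rack.
- **Seating:** its front face is 21–22 mm off the estimated slat plane, against a 20 mm slab and slats measured about 1.5 mm proud, so it rests against the slats.
- **Other things:** comparing pictures from before and after, I saw changes only where the arm, shadows, the mould and its empty pocket are. The other moulds, the finials, the sponge and the pink and purple look-alikes have not moved.

**What was not clean:** one small step while feeling for the ledge pressed the already touching mould down with about 38 N for 0.1 s. I then raised it about 1.5 mm, corrected a small sideways drift and a turn of about 0.7°, and set it down again at about 6 N. I saw no damage or movement from it.

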